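# Raise the fixture's counterweighted bar and push the stub home

### The job

On the welding fixture, push the counterweighted barrier bar up from below, past its balance point, so that it stays raised by itself; push on the long bar and keep off the counterweight. Then push the flanged pipe stub along the plate, under the raised bar, until it is fully home against both faces of the V stop. Only push: do not lift or tip the stub, leave the other things on the bench where they are, and finish clear of everything.

Things in the scene. Friction and masses are not known exactly. Their poses are not given: they have to be found in the camera images.
- fixture: Welding fixture on the bench, a dark steel plate 290 (x) x 380 (y), top at z = 10. Origin on the bench, under the lowered bar, mid-lane; +x runs from the robot's side under the bar to the V stop, +y to the hinge yoke, z up; up to 0.2 rad askew. The yoke stands at y = 110 to 160, up to z = 114; a post 30 x 14, reaching z = 88, at y = -165 carries the bar's end.
- hinge (a point): The barrier's hinge axis, 100 above the bench at fixture x = 0, y = 135; the axis runs along fixture x.
- barrier (a joint): Angle of the barrier bar, rad: 0 = lowered, level; grows as the free end rises; 1.5 = raised, nearly upright, at its stop. Its balance point is at about 0.82: let go below that it falls back to 0, above it it swings on to the stop by itself and stays. About 1 to 1.7 N at push_spot start it, less as it rises.
- push_spot (a point): Point on the axis of the barrier bar, 225 from the hinge, moving with the bar. The bar is a plain steel round 14 in diameter, running 317 from the hinge towards fixture -y when lowered, its underside then 93 above the bench (83 above the plate), free below here.
- weight (a point): Counterweight, a dark steel drum 46 in diameter and 44 long (along x), fixed to the bar's root; this point is its centre, with the bar lowered 50 above and 25 behind (+y) the hinge; moves with the bar. Not to be touched.
- stub: Flanged pipe stub, loose, bare steel, about 0.5 kg, standing on the fixture plate on the robot's side of the bar: a round flange 68 in diameter, 18 thick, below, and a pipe 34 in diameter above it, 95 high in all, too tall for the gap under the lowered bar. It slides on the plate. Origin at the centre of its underside, z along its axis.
- seat (a point): Where the stub's origin lies when it is home in the V stop: on the plate's top, fixture x = 70, y = 0; axes as the fixture's. The V's two upright faces (each 64 long, 26 high, at 45 degrees to x, opening towards -x) then both touch the flange's rim.
- collar: small steel collar (shaft ring), 42 across and 14 high, lying on the fixture plate beyond the bar; origin at the centre of its underside; a bystander
- spacer: dark steel spacer block 60 x 26 x 14, lying on the fixture plate on the robot's side of the hinge yoke; origin at the centre of its underside; a bystander
- scribing_block: turned dark steel weight, 80 across at the foot, 55 high, on the bench; origin at the centre of its underside; a bystander
- tin: open green metal tin 110 x 75 x 45 on the bench; origin at the centre of its underside; a bystander
- disc: grinding disc 100 across, 10 thick, lying on the bench; origin at the centre of its underside; a bystander
- spanner: steel spanner lying on the bench; a bystander
- cup: open metal cup 70 across, 70 high, on the fixture plate beyond the hinge yoke; origin at the centre of its underside; a bystander
Things that resemble listed ones, but are neither listed nor needed, are in the scene too. Leave any red or yellow look-alike of the stub alone.

How it is judged:
By the outcome, as a careful person would: the job done as asked, in the order asked, and still so for the second after the job is handed in, with the robot touching nothing.
It also fails if it takes over 56 s, if anything falls off the work surface, if the arm or the gripper's body presses on something with over 40 N, if the wrist force passes 120 N, or if a joint passes its speed limit or range.

### The arm

A 7-joint arm with a two-finger parallel gripper is mounted at the origin on the work surface. World frame = base frame: x ahead of the robot, y to its left, z up, the work surface at z = 0. Lengths are in mm, angles in rad, forces in N, time in s.
With the tool pointing down it reaches from about 400 to 875 mm from the base axis. Payload 19.3 kg.
Tool frame: the origin (TCP) lies on the centre line of the jaws, within the pads' length; the fingertips stand 8 mm ahead of it and the grasp point (between the pads) lies 11 mm behind it; z points along the fingers, y is the direction in which the jaws open and shut (so a half turn about z gives the same grasp; the last joint's range is limited). The gripper opens to 85 mm and grips with 20 to 120 N. Pads are 22 mm wide; open, the fingers measure 114 mm over their backs; the gripper's body (76 mm by 85 mm) begins 54 mm behind the grasp point. The pads swing forward as they close: fully open they stand 13 mm farther back than shut.
Start: joints at [-1.368, 0.521, -0.036, 1.599, 0.021, 1.021, -0.113], TCP at [168.412, 601.874, 239.291] pointing down, gripper open.
Joint ranges: [-2.91, 2.91], [-0.3, 2.13], [-1.5, 1.42], [0.17, 2.43], [-1.26, 4.41], [0.16, 1.93], [-2.52, 2.52]. Speed limits (rad/s): [1.89, 1.89, 2.39, 2.39, 3.01, 3.01, 3.01].

### API

Orientations are given as a unit quaternion [w, x, y, z].
In Python, from plant import bot gives the robot as it stands.
- The arm moves only by the tool servo_tool, never from a script. Its argument "rows" is a list that holds one entry, the list of rows, each a list of 5 numbers: the shift along the world's x, y, z in cm, then the turn about the world's z in rad, then the finger opening in cm, from 0 to 8.54. A call has 1 to 8 rows; each row shifts and turns the commanded pose from where the row before left it; what a row does not reach is not made up. A row lasts 1/12 s, in which the tool goes at most 41.7 mm and 7.16 degrees, less where a joint would pass 70% of its speed; a pose out of reach is approached as far as the arm can. A call with a gripper value outside its range is refused whole. The fingers move at their own pace and stop on an object; "grip_force" is the grip in N (left out, the last holds). Time passes only in rows, so rows that do not move let the fingers close. It gives the time, the measured TCP pose, the force and the opening at its end, in the units of the state.
- bot.observe(): the state, without advancing time (a new reading comes with each control period).
- bot.camera(name): name is "scene" or "top" or "wrist"; returns (picture, depth): 420x560x3 uint8, red, green, blue; 420x560 float32, mm along the optical axis (not along the pixel's ray), 0 where there is no reading.
- bot.calibration(name): a dict with "fx", "fy", "cx", "cy" (pixels), "R" (3x3) and "t" (3): a world point X has camera coordinates R X + t. Camera axes: x right, y down, z forward; pixel columns grow to the right and rows downward; lengths in mm; the calibration is good to about 2 mm. A picture is of the moment at which its call begins: read the wrist's pose just before it. calibration takes no time and is no camera call; for the wrist camera it gives the pose at the moment of the call.
- bot.finish_job(): hands the job in, once; it reports no verdict.
Trained networks look in the newest picture that a camera, given by its name, has taken for a name from the list of things; names that differ only in an ending like _2 or _b are one class to them, and where a whole thing is asked for, a point or a joint stands for the part that bears it (a point fixed in the world has none). Each returns a list of dicts, best first, with "score" (0 to 1); they miss things now and then, are a little off and sometimes report something else, mostly with a low value. They report only what shows in the picture. A call takes as long as a camera call. They do not tell look-alikes from the thing itself.
- bot.outline_of(target, camera): "pixels" (420x560 bool, what is visible of it) and "extent" ([left, top, width, height] in pixels, round what is visible of it).
- bot.place_of(target, camera): "position" ([column, row] in pixels: a listed point, or the origin of a listed thing).
The state is a dict: "clock": time; "joint_pos": joint angles; "qd": joint speeds; "effort": joint torques, N m; "tcp_pos": TCP position; "orientation": TCP orientation; "contact_force": force on the tool from outside, world axes, zero at the start; "moment": the same for the moment, N m; "finger_gap": opening from 0.0 (shut) to 1.0 (fully open).
Only numpy, scipy, OpenCV 4.12 (cv2) and the standard library are available. Lean on these libraries where they do the work, as an engineer would, in place of code of your own. Each camera call takes 0.05 s, during which the arm holds its last target.

## Working session

There is one attempt and no reset: what is moved stays moved. The work goes in short steps, Python scripts to look and compute and a tool call to move; the robot and the scene stay as the last step left them, time stands still between calls to the robot, and variables do not carry over. Pictures are saved under pics/ and viewed, and the job is handed in when it is done.

Besides the shell and the picture viewer there is one more tool, called after "Call:" by a JSON object that holds its "op" and its "data", one argument or row to a line. servo_tool: Moves the arm, as the interface text tells. Its arguments: {"type":"object","properties":{"rows":{"type":"array","items":{"type":"array","items":{"type":"array","items":{"type":"number"}}}},"grip_force":{"type":"number"}},"required":["rows"]}

```bash
mkdir -p pics; ls; cat > h.py <<'E'
import numpy as np, cv2
from plant import bot
def cal(n):
    c=bot.calibration(n); return c,np.array(c['R']),np.array(c['t'])
def ray(n,px,C=None):
    c,R,t=C or cal(n)
    d=R.T@np.array([(px[0]-c['cx'])/c['fx'],(px[1]-c['cy'])/c['fy'],1.0]); return -R.T@t,d
def atz(n,px,z,C=None):
    o,d=ray(n,px,C); return o+d*(z-o[2])/d[2]
def proj(n,X,C=None):
    c,R,t=C or cal(n); p=R@np.asarray(X,float)+t; return np.array([c['fx']*p[0]/p[2]+c['cx'],c['fy']*p[1]/p[2]+c['cy']])
def cloud(n,dep,C=None):
    c,R,t=C or cal(n); v,u=np.mgrid[:420,:560]
    P=np.stack([(u-c['cx'])/c['fx']*dep,(v-c['cy'])/c['fy']*dep,dep],-1)
    X=(P-t)@R; X[dep==0]=np.nan; return X
E
python3 - <<'E'
from h import *
for n in('scene','top'):
    p,d=bot.camera(n); cv2.imwrite(f'pics/{n}0.png',p[...,::-1]); np.save(f'{n}d.npy',d)
    for t in ('stub','push_spot','hinge','seat','weight','collar','spacer','fixture','barrier'):
        print(n,t,[(np.round(r['score'],2),np.round(r['position'])) for r in bot.place_of(t,n)][:4])
print(bot.observe())
E
```

```text
pics
scene stub [(np.float64(0.91), array([278., 268.])), (np.float64(0.7), array([329., 247.])), (np.float64(0.65), array([307., 226.]))]
scene push_spot [(np.float64(0.83), array([228., 232.])), (np.float64(0.2), array([235., 171.]))]
scene hinge [(np.float64(0.6), array([292., 277.]))]
scene seat [(np.float64(0.96), array([232., 290.]))]
scene weight [(np.float64(0.9), array([300., 264.]))]
scene collar [(np.float64(0.47), array([199., 270.]))]
scene spacer [(np.float64(0.59), array([311., 288.])), (np.float64(0.38), array([234., 170.]))]
scene fixture [(np.float64(0.91), array([250., 279.])), (np.float64(0.45), array([175., 193.]))]Traceback (most recent call last):
  File "<stdin>", line 5, in <module>
ValueError: it knows: collar, cup, disc, fixture, hinge, push_spot, scribing_block, seat, spacer, spanner, stub, tin, weight
```

```bash
python3 - <<'E'
from h import *
n='top'
p,d=bot.camera(n); cv2.imwrite(f'pics/{n}0.png',p[...,::-1]); np.save(f'{n}d.npy',d); np.save('topp.npy',p)
for t in ('stub','push_spot','hinge','seat','weight','collar','spacer','fixture'):
        print(n,t,[(np.round(r['score'],2),np.round(r['position'],1),np.round(atz(n,r['position'],10))) for r in bot.place_of(t,n)][:4])
o=bot.observe();print({k:np.round(v,3) for k,v in o.items()})
E
```

```text
top stub [(np.float64(0.79), array([275.2, 209.8]), array([557.,  31.,  10.])), (np.float64(0.67), array([300.3, 260.4]), array([397., -44.,  10.])), (np.float64(0.52), array([303.1, 156.2]), array([730., -62.,  10.]))]
top push_spot [(np.float64(0.61), array([301.7, 173. ]), array([674., -56.,  10.]))]
top hinge [(np.float64(0.97), array([225.7, 186.4]), array([636., 188.,  10.]))]
top seat []
top weight [(np.float64(0.93), array([218.1, 185. ]), array([642., 212.,  10.]))]
top collar [(np.float64(0.42), array([301.4, 155.8]), array([731., -56.,  10.]))]
top spacer [(np.float64(0.54), array([235.7, 213.4]), array([548., 156.,  10.]))]
top fixture [(np.float64(0.86), array([276.1, 185.1]), array([637.,  27.,  10.])), (np.float64(0.54), array([235.3, 216.9]), array([537., 157.,  10.])), (np.float64(0.43), array([269.8, 162.8]), array([711.,  46.,  10.]))]
{'clock': np.float64(0.9), 'joint_pos': array([-1.368,  0.521, -0.036,  1.599,  0.021,  1.021, -0.113]), 'qd': array([ 0.   ,  0.001,  0.002,  0.   , -0.003, -0.001,  0.001]), 'effort': array([ 1.0000e-03, -9.2682e+01,  1.9790e+00, -3.7027e+01,  1.8000e-02,
        2.0000e-03,  0.0000e+00]), 'tcp_pos': array([168.395, 601.884, 239.295]), 'orientation': array([-0.   ,  0.136,  0.991, -0.   ]), 'contact_force': array([-0.291,  0.25 ,  0.461]), 'moment': array([-0.013,  0.034,  0.02 ]), 'finger_gap': np.float64(1.0)}
```

View pics/scene0.png

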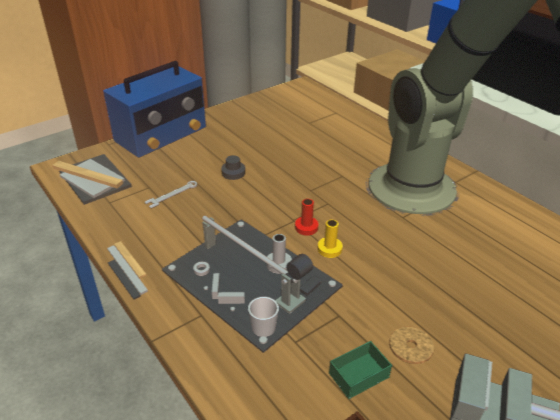

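```bash
ls pics
```

```text
scene0.png
top0.png
```

View pics/top0.png

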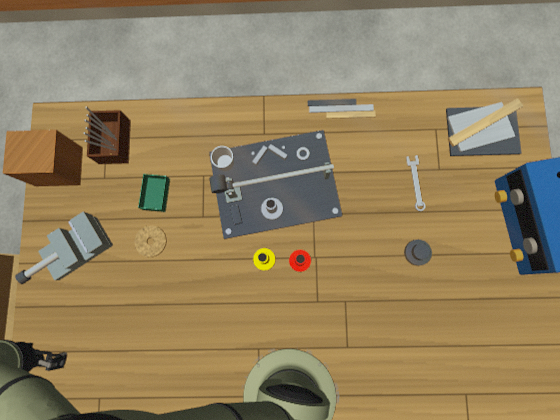

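Scene and top agree. The bare steel stub stands on the plate, robot side, at top (272,209). Look-alikes are yellow at (264,259) and red at (300,261), both on the bench. The V stop is at about (268,153), the yoke at (231,193) and the post at (328,172). Next I'll fit the plate and the stub.

```bash
python3 - <<'E'
from h import *
p=np.load('topp.npy'); d=np.load('topd.npy'); X=cloud('top',d)
S=np.load('scened.npy'); XS=cloud('scene',S)
g=p.astype(int)
roi=np.zeros((420,560),bool); roi[120:245,200:350]=1
m=roi&((g.max(2)-g.min(2))<25)
m=cv2.morphologyEx(m.astype(np.uint8),cv2.MORPH_OPEN,np.ones((3,3)))
n,l,st,_=cv2.connectedComponentsWithStats(m); k=1+st[1:,4].argmax(); m=(l==k)
W=X[m]; print(np.nanpercentile(W[:,2],[5,50,95]))
low=m&(abs(X[...,2]-10)<8)
pts=X[low][:,:2]
print(cv2.minAreaRect(pts.astype(np.float32)))
# optimise rectangle from mask points projecting pixel contour at z=10
cs,_=cv2.findContours(low.astype(np.uint8),cv2.RETR_EXTERNAL,cv2.CHAIN_APPROX_NONE)
c=max(cs,key=len)[:,0,:]; h=cv2.convexHull(c)[:,0,:]
q=np.array([atz('top',u,10)[:2] for u in h]);print(cv2.minAreaRect(q.astype(np.float32)))
# tall things in cloud
for nm,XX in(('top',X),('scene',XS)):
  ok=(XX[...,0]>420)&(XX[...,0]<820)&(XX[...,1]>-220)&(XX[...,1]<290)
  for lo,hi in((85,93),(93,103),(100,112),(112,180)):
    s=ok&(XX[...,2]>lo)&(XX[...,2]<hi); n,l,st,_=cv2.connectedComponentsWithStats(s.astype(np.uint8),connectivity=8)
    for i in range(1,n):
        if st[i,4]>4: w=XX[l==i]; print(nm,lo,hi,st[i,4],np.round(w.min(0)),np.round(w.max(0)),np.round(w.mean(0)))
a=cv2.resize(p[125:245,200:350],None,fx=5,fy=5,interpolation=cv2.INTER_CUBIC); cv2.imwrite('pics/topcrop.png',a[...,::-1])
E
```

```text
[  4.88427547  10.44187891 106.39448242]
((645.5131225585938, 33.06158447265625), (290.9073791503906, 378.51263427734375), 9.772690773010254)
((578.988037109375, 21.593551635742188), (156.8180694580078, 377.5208740234375), 9.750432968139648)
top 93 103 44 [ 653. -147.   94.] [ 684. -105.  103.] [ 666. -127.  100.]
top 93 103 7 [647. -42.  98.] [661. -39. 103.] [654. -41. 101.]
top 93 103 14 [642. -33.  97.] [652.  -9. 103.] [646. -20. 101.]
top 93 103 6 [636.  15.  99.] [640.  24. 103.] [638.  19. 101.]
top 93 103 5 [640.  -3.  97.] [643.   9. 101.] [640.   3. 100.]
top 93 103 5 [629.  92. 100.] [636. 101. 103.] [634.  98. 102.]
top 93 103 16 [623.  63.  96.] [635.  98. 102.] [628.  80. 101.]
top 93 103 16 [615. 111.  94.] [624. 143. 103.] [620. 127. 101.]
top 93 103 6 [591. 155.  97.] [598. 165. 103.] [595. 159. 100.]
top 93 103 9 [549.  40.  99.] [565.  49. 103.] [559.  45. 101.]
top 93 103 5 [544.  31.  94.] [550.  40. 103.] [546.  35.  97.]
top 100 112 506 [ 591. -147.  100.] [682. 173. 112.] [641.  25. 105.]
top 100 112 99 [545.  25. 100.] [577.  57. 112.] [561.  41. 105.]
top 1
[... 409 characters left out ...]

scene 93 103 23 [ 669. -141.   94.] [ 681. -118.  103.] [ 676. -128.   99.]
scene 93 103 26 [ 656. -118.   97.] [670. -59. 103.] [663. -87. 100.]
scene 93 103 26 [645. -54.  96.] [659.  -5. 103.] [653. -31. 100.]
scene 93 103 40 [550.  37.  93.] [576.  62. 103.] [567.  53.  99.]
scene 93 103 73 [624.  -1.  94.] [649. 144. 103.] [636.  75. 100.]
scene 93 103 34 [606. 164.  94.] [642. 186. 103.] [628. 178.  99.]
scene 100 112 573 [ 614. -147.  100.] [675. 186. 112.] [642.  32. 105.]
scene 100 112 5 [ 677. -126.  101.] [ 680. -117.  103.] [ 678. -121.  102.]
scene 100 112 108 [541.  26. 101.] [574.  62. 110.] [559.  45. 105.]
scene 112 180 516 [585. 157. 112.] [639. 218. 178.] [618. 197. 158.]
```

View pics/topcrop.png

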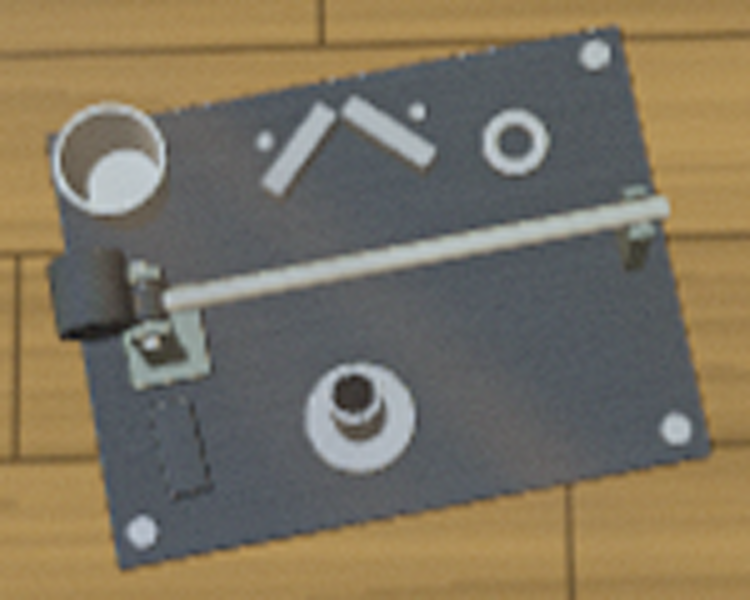

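```bash
python3 - <<'E'
from h import *
d=np.load('topd.npy'); X=cloud('top',d); XS=cloud('scene',np.load('scened.npy'))
th=np.radians(9.77); ex=np.array([np.cos(th),np.sin(th)]); ey=np.array([-ex[1],ex[0]])
for nm,XX in(('top',X),('scene',XS)):
  s=(XX[...,2]>98)&(XX[...,2]<112)&(XX[...,1]>-150)&(XX[...,1]<120)&(XX[...,0]>600)&(XX[...,0]<700)
  w=XX[s]; l=cv2.fitLine(w.astype(np.float32),cv2.DIST_HUBER,0,.01,.01).ravel(); print(nm,'bar dir',l[:3],'yaw',np.arctan2(l[0]*np.sign(-l[1]),abs(l[1])),'at',l[3:], 'x at y=33',l[3]+(33-l[4])*l[0]/l[1], w[:,2].max())
  f=w[:,:2]@ey; print('fix-y range rel world0',f.min(),f.max())
# stub: flange top ~28, pipe top 105
for nm,XX in(('top',X),('scene',XS)):
  for lo,hi in((22,34),(98,112)):
    s=(XX[...,2]>lo)&(XX[...,2]<hi)&(np.hypot(XX[...,0]-561,XX[...,1]-42)<50); w=XX[s]
    print(nm,lo,len(w),np.median(w[:,2]),cv2.minEnclosingCircle(w[:,:2].astype(np.float32)))
# V walls, collar, spacer, cup: low objects
for nm,XX in(('top',X),('scene',XS)):
  s=(XX[...,2]>18)&(XX[...,2]<60)&(XX[...,0]>500)&(XX[...,0]<800)&(XX[...,1]>-180)&(XX[...,1]<260)
  n,l,st,_=cv2.connectedComponentsWithStats(s.astype(np.uint8),connectivity=4)
  for i in range(1,n):
    if st[i,4]>8: w=XX[l==i]; print(nm,st[i,4],np.round(w.min(0)),np.round(w.max(0)),np.round(np.median(w,0)))
E
```

```text
top bar dir [-0.16861217  0.98567986  0.00224981] yaw 0.16942197 at [647.9671   -15.379838 105.033516] x at y=33 639.69116 111.77950352663555
fix-y range rel world0 -258.55392241564834 12.257787450656641
scene bar dir [-0.16021763  0.9870778   0.00278537] yaw 0.16091177 at [647.1868    -6.290606 105.1359  ] x at y=33 640.8094 111.19154867982297
fix-y range rel world0 -258.74638527269894 13.07207581749293
top 22 211 27.69092120936739 ((561.2830810546875, 41.01262664794922), 34.153480529785156)
top 98 105 104.61020990740734 ((561.2620239257812, 41.011844635009766), 16.93848991394043)
scene 22 129 28.812811511607958 ((559.8726806640625, 45.559608459472656), 35.367183685302734)
scene 98 120 105.12947179086942 ((557.9879150390625, 42.80253601074219), 19.787193298339844)
top 228 [704. -10.  18.] [765. 101.  47.] [737.  51.  34.]
top 88 [719. -81.  18.] [757. -42.  29.] [737. -61.  23.]
top 117 [707. 165.  18.] [748. 219.  60.] [738. 203.  41.]
top 12 [699. 158.  23.] [721. 166.  58.] [709. 162.  46.]
top 30 [684. 168.  19.] [698. 206.  58.] [690. 183.  41.]
top 24 [ 653. -139.   19.] [ 677. -122.   56.] [ 655. -127.   34.]
top 126 [586. 137.  19.] [632. 188.  59.] [599. 156.  23.]
top 239 [528.   9.  20.] [592.  75.  58.] [550.  36.  28.]
top 150 [516. 138.  19.] [576. 172.  30.] [547. 156.  23.]
scene 126 [ 648. -136.   19.] [ 681. -116.   59.] [ 669. -123.   40.]
scene 211 [526.  10.  18.] [576.  78.  60.] [562.  56.  32.]
scene 127 [714. -81.  18.] [756. -36.  29.] [737. -57.  23.]
scene 24 [582.  34.  19.] [592.  66.  31.] [590.  53.  24.]
scene 396 [700. -10.  18.] [764. 106.  42.] [736.  70.  35.]
scene 620 [512. 138.  18.] [648. 198.  60.] [601. 168.  24.]
scene 254 [684. 161.  18.] [733. 200.  60.] [698. 170.  44.]
scene 250 [695. 181.  18.] [747. 226.  60.] [732. 216.  39.]
```

```bash
python3 - <<'E'
from h import *
p,d=bot.camera('wrist'); cv2.imwrite('pics/w0.png',p[...,::-1])
c,R,t=cal('wrist'); print(c['fx'],-R.T@t, R)
print(np.round(d[200:420:20,40:560:40]))
E
```

```text
305.20475891602575 [105.05290168 620.14823348 373.41014908] [[ 2.68952917e-01  9.63153042e-01  7.38991809e-04]
 [ 9.29865758e-01 -2.59857522e-01  2.60429915e-01]
 [ 2.51025898e-01 -6.93562221e-02 -9.65492472e-01]]
[[ 384.  383.  382.  383.  382.  382.  382.  382.  382.  382.  382.  383.
   737.]
 [ 390.  389.  389.  388.  389.  388.  390.  390.  389.  389.  389.  391.
   750.]
 [ 397.  395.  396.  397.  398.  398.  396.  395.  398.  397.  396.  397.
  1194.]
 [ 404.  403.  403.  402.  404.  404.  404.  405.  404.  404.  405.  404.
  1212.]
 [ 410.  412.  411.  117.  409.  410.  410.  411.  410.  117.  412.  410.
  1239.]
 [ 421.  420.  421.  107.  420.  419.  419.  419.  419.  110.  420.  351.
  1260.]
 [  88.  428.   90.   84.  428.  426.  427.  428.  428.   82.   90.  351.
    88.]
 [  82.   89.   75.   74.  436.  436.  435.  435.  408.   74.   74.   90.
    81.]
 [  76.   89.   72.   68.  444.   75.   76.   75.  374.   67.   70.   89.
    78.]
 [  88.   91.   79.   62.   59.   70.   70.   70.   60.   62.   75.   91.
    88.]
 [   0.  464.   86.   55.   55.   65.   64.   66.   55.   55.   82.  463.
    86.]]
```

View pics/w0.png

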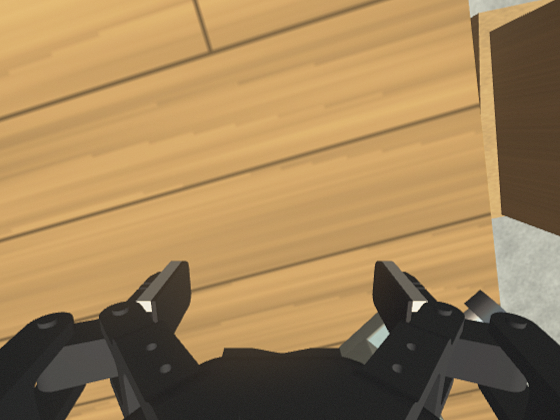

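Call:
{"op": "servo_tool", "data": {
  "rows": [
    [[2.06,-2.95,0,-0.047,8.5],[2.06,-2.95,0,-0.047,8.5],[2.06,-2.95,0,-0.047,8.5],[2.06,-2.95,0,-0.047,8.5],[2.06,-2.95,0,-0.047,8.5],[2.06,-2.95,0,-0.047,8.5],[2.06,-2.95,0,-0.047,8.5],[2.06,-2.95,0,-0.047,8.5]]
  ]
}}

```text
clock: 1.62
tcp_pos: [333.9, 364.4, 239.5]
orientation: [0.0, 0.32, 0.947, 0.0]
contact_force: [1.1, -1.3, 0.1]
finger_gap: 0.994
```

Call:
{"op": "servo_tool", "data": {
  "rows": [
    [[2.06,-2.95,0,-0.047,8.5],[2.06,-2.95,0,-0.047,8.5],[2.06,-2.95,0,-0.047,8.5],[2.06,-2.95,0,-0.047,8.5],[2.06,-2.95,0,-0.047,8.5],[2.06,-2.95,0,-0.047,8.5],[2.06,-2.95,0,-0.047,8.5],[2.06,-2.95,0,-0.047,8.5]]
  ]
}}

```text
clock: 2.28
tcp_pos: [498.8, 128.3, 239.6]
orientation: [0.0, 0.491, 0.871, 0.0]
contact_force: [0.5, 1.0, 0.0]
finger_gap: 0.995
```

Call:
{"op": "servo_tool", "data": {
  "rows": [
    [[2.06,-2.95,0,-0.047,8.5],[2.06,-2.95,0,-0.047,8.5],[2.06,-2.95,0,-0.047,8.5],[2.06,-2.95,0,-0.047,8.5],[2.06,-2.95,0,-0.047,8.5],[2.06,-2.95,0,-0.047,8.5],[2.06,-2.95,0,-0.047,8.5],[2.06,-2.95,0,-0.047,8.5]]
  ]
}}

```text
clock: 2.95
tcp_pos: [663.6, -107.6, 239.3]
orientation: [-0.0, 0.645, 0.764, 0.0]
contact_force: [0.5, 1.3, 0.8]
finger_gap: 0.987
```

```bash
python3 - <<'E'
from h import *
o=bot.observe();print({k:np.round(v,3) for k,v in o.items() if k!='effort'})
C=cal('wrist');p,d=bot.camera('wrist'); cv2.imwrite('pics/w1.png',p[...,::-1]); np.save('w1d.npy',d)
X=cloud('wrist',d,C)
s=(X[...,2]>95)&(X[...,2]<112)&(X[...,1]>-200)&(X[...,1]<140)&(X[...,0]>600); w=X[s]
print(len(w)); l=cv2.fitLine(w.astype(np.float32),cv2.DIST_HUBER,0,.01,.01).ravel(); print(l, 'x@y=-105',l[3]+(-105-l[4])*l[0]/l[1], w[:,1].min(),w[:,1].max(), np.percentile(w[:,2],95))
p,d=bot.camera('scene'); cv2.imwrite('pics/s1.png',cv2.resize(p[100:350,130:400],None,fx=2.9,fy=2.4)[...,::-1])
E
```

```text
{'clock': np.float64(2.95), 'joint_pos': array([-0.175,  0.634,  0.407,  1.479, -0.268,  1.084,  0.454]), 'qd': array([ 0.572,  0.523,  0.117, -0.877, -0.213,  0.405,  0.013]), 'tcp_pos': array([ 663.602, -107.592,  239.269]), 'orientation': array([-0.   ,  0.645,  0.764,  0.   ]), 'contact_force': array([0.544, 1.307, 0.813]), 'moment': array([-0.042, -0.016,  0.015]), 'finger_gap': np.float64(0.987)}
4192
[-1.7057641e-01  9.8534304e-01  1.6552317e-03  6.5143994e+02
 -3.6291882e+01  1.0533673e+02] x@y=-105 663.3342 -146.4022117056657 56.59065991827035 106.92819936656807
```

View pics/w1.png

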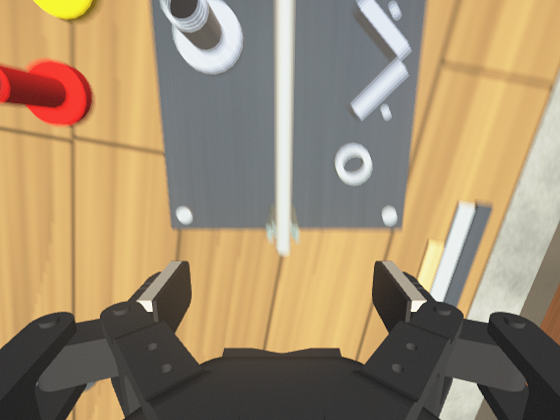

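View pics/s1.png

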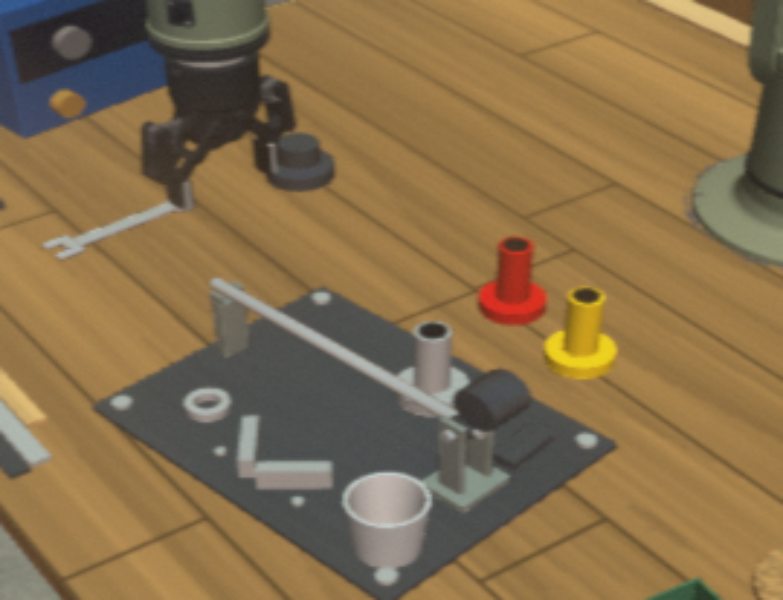

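Call:
{"op": "servo_tool", "data": {
  "rows": [
    [[0,0,-2.5,0,8.5],[0,0,-2.5,0,8.5],[0,0,-2.5,0,8.5],[0,0,-2.5,0,8.5],[0,0,-2.5,0,8.5],[0,0,-2.5,0,8.5],[0,0,-2.0,0,8.5],[0,0,-1.0,0,8.5]]
  ]
}}

```text
clock: 3.72
tcp_pos: [661.6, -105.5, 56.7]
orientation: [-0.001, 0.644, 0.765, -0.001]
contact_force: [0.3, 0.3, 0.8]
finger_gap: 0.993
```

```bash
python3 - <<'E'
from h import *
o=bot.observe();print({k:np.round(v,3) for k,v in o.items() if k!='effort'})
p,d=bot.camera('wrist'); cv2.imwrite('pics/w2.png',p[...,::-1])
p,d=bot.camera('scene'); cv2.imwrite('pics/s2.png',cv2.resize(p[150:300,150:350],None,fx=4,fy=4)[...,::-1])
E
```

```text
{'clock': np.float64(3.717), 'joint_pos': array([-0.128,  0.841,  0.32 ,  1.6  , -0.347,  0.76 ,  0.517]), 'qd': array([ 0.037,  0.129, -0.053,  0.01 , -0.043, -0.161,  0.032]), 'tcp_pos': array([ 661.636, -105.546,   56.672]), 'orientation': array([-0.001,  0.644,  0.765, -0.001]), 'contact_force': array([0.35 , 0.313, 0.797]), 'moment': array([-0.022,  0.053, -0.031]), 'finger_gap': np.float64(0.993)}
```

View pics/w2.png

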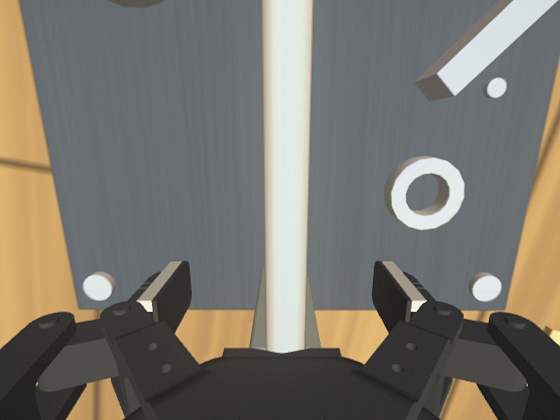

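View pics/s2.png

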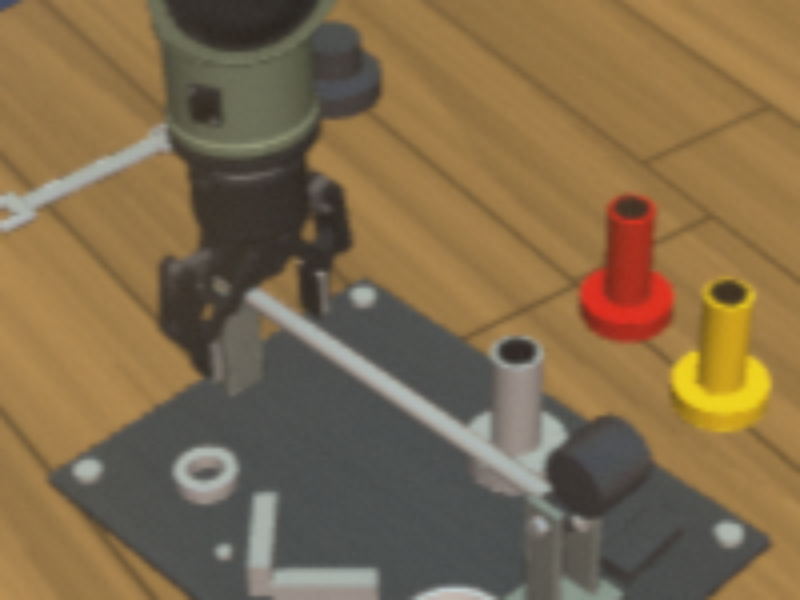

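The bar runs centred between the open fingers (column 285), just under the hand, with the post behind it. I'll now shut the fingers beneath the bar.

Call:
{"op": "servo_tool", "data": {
  "rows": [
    [[0,0,0,0,4],[0,0,0,0,3],[0,0,0,0,2.5],[0,0,0,0,2.5],[0,0,0,0,2.5],[0,0,0,0,2.5]]
  ],
  "grip_force": 20
}}

```text
clock: 4.32
tcp_pos: [663.0, -106.1, 59.7]
orientation: [0.0, 0.645, 0.765, 0.0]
contact_force: [-0.0, -0.4, -0.8]
finger_gap: 0.292
```

Call:
{"op": "servo_tool", "data": {
  "rows": [
    [[0,0,0,0,1.8],[0,0,0,0,1.2],[0,0,0,0,0.6],[0,0,0,0,0],[0,0,0,0,0],[0,0,0,0,0]]
  ],
  "grip_force": 20
}}

```text
clock: 4.82
tcp_pos: [663.1, -106.1, 59.4]
orientation: [0.0, 0.644, 0.765, 0.0]
contact_force: [4.5, -0.1, -1.5]
finger_gap: 0.111
```

```bash
python3 - <<'E'
from h import *
o=bot.observe();print({k:np.round(v,3) for k,v in o.items() if k!='effort'})
C=cal('wrist');p,d=bot.camera('wrist'); cv2.imwrite('pics/w3.png',p[...,::-1]); X=cloud('wrist',d,C)
for r in range(250,360,10): print(r,[int(v) if v==v else 0 for v in X[r,240:340:10,2]])
p,d=bot.camera('scene'); cv2.imwrite('pics/s3.png',cv2.resize(p[190:290,170:270],None,fx=6,fy=6)[...,::-1])
E
```

```text
{'clock': np.float64(4.817), 'joint_pos': array([-0.128,  0.838,  0.321,  1.598, -0.347,  0.761,  0.516]), 'qd': array([-0.   , -0.   ,  0.001,  0.001,  0.   , -0.001, -0.001]), 'tcp_pos': array([ 663.146, -106.064,   59.357]), 'orientation': array([0.   , 0.644, 0.765, 0.   ]), 'contact_force': array([ 4.546, -0.096, -1.484]), 'moment': array([ 0.025, -0.766, -0.045]), 'finger_gap': np.float64(0.111)}
250 [9, 9, 57, 105, 105, 106, 103, 9, 9, 8]
260 [9, 58, 68, 105, 107, 105, 103, 58, 8, 9]
270 [69, 69, 78, 106, 106, 105, 103, 68, 68, 9]
280 [78, 79, 87, 104, 106, 106, 101, 87, 80, 10]
290 [96, 96, 96, 105, 106, 105, 103, 96, 97, 96]
300 [103, 102, 103, 105, 105, 105, 103, 102, 103, 101]
310 [116, 116, 106, 105, 105, 106, 101, 116, 116, 115]
320 [121, 121, 108, 104, 105, 105, 101, 121, 121, 121]
330 [125, 126, 98, 105, 107, 106, 101, 125, 126, 124]
340 [130, 130, 98, 105, 106, 105, 101, 128, 129, 129]
350 [133, 133, 124, 105, 106, 105, 123, 129, 133, 132]
```

View pics/w3.png

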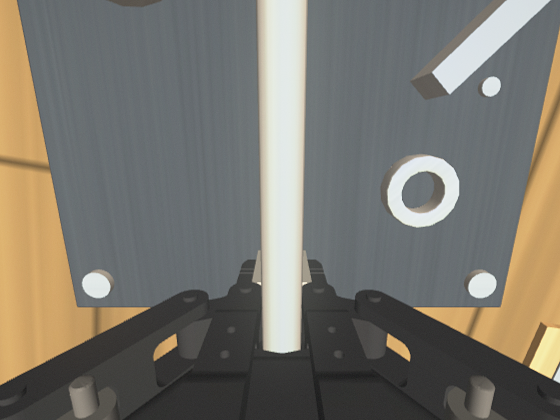

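View pics/s3.png

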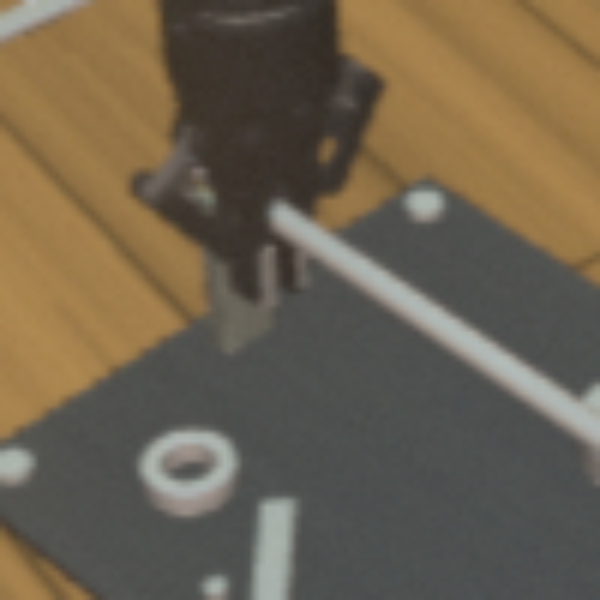

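```bash
cat > path.py <<'E'
import numpy as np
def hand(phi,q=26.):
    r=264+22*np.clip((phi-.15)/.3,0,1)
    a=np.array([np.cos(phi),np.sin(phi)]); n=np.array([np.sin(phi),-np.cos(phi)])
    C=r*a+7*n
    return C[0]+11, 100+C[1]-q   # out, TCP z
if __name__=='__main__':
    u=np.array([.1706,-.9853]); po,pz=hand(0); print(po,pz)
    for ph in np.arange(.05,1.51,.05):
        o,z=hand(ph); print(f'{ph:.2f} d=({(o-po)*u[0]/10:.2f},{(o-po)*u[1]/10:.2f},{(z-pz)/10:.2f}) out {o:.0f} z {z:.0f}'); po,pz=o,z
E
python3 path.py
```

```text
275.0 67.0
0.05 d=(0.00,-0.00,1.32) out 275 z 80
0.10 d=(-0.01,0.06,1.32) out 274 z 93
0.15 d=(-0.02,0.13,1.31) out 273 z 107
0.20 d=(0.03,-0.16,1.38) out 275 z 120
0.25 d=(0.02,-0.09,1.40) out 276 z 134
0.30 d=(0.00,-0.02,1.42) out 276 z 149
0.35 d=(-0.01,0.06,1.44) out 275 z 163
0.40 d=(-0.02,0.14,1.45) out 274 z 177
0.45 d=(-0.04,0.22,1.46) out 272 z 192
0.50 d=(-0.11,0.61,1.29) out 265 z 205
0.55 d=(-0.12,0.68,1.25) out 258 z 218
0.60 d=(-0.13,0.74,1.22) out 251 z 230
0.65 d=(-0.14,0.80,1.18) out 243 z 242
0.70 d=(-0.15,0.85,1.14) out 234 z 253
0.75 d=(-0.16,0.91,1.09) out 225 z 264
0.80 d=(-0.17,0.96,1.05) out 215 z 274
0.85 d=(-0.18,1.01,1.00) out 205 z 284
0.90 d=(-0.18,1.06,0.94) out 194 z 294
0.95 d=(-0.19,1.10,0.89) out 183 z 303
1.00 d=(-0.20,1.15,0.83) out 171 z 311
1.05 d=(-0.21,1.19,0.77) out 159 z 319
1.10 d=(-0.21,1.22,0.71) out 147 z 326
1.15 d=(-0.22,1.26,0.65) out 134 z 332
1.20 d=(-0.22,1.29,0.58) out 121 z 338
1.25 d=(-0.23,1.31,0.52) out 108 z 343
1.30 d=(-0.23,1.34,0.45) out 94 z 348
1.35 d=(-0.24,1.36,0.38) out 80 z 352
1.40 d=(-0.24,1.38,0.31) out 67 z 355
1.45 d=(-0.24,1.39,0.24) out 52 z 357
1.50 d=(-0.24,1.40,0.17) out 38 z 359
```

Call:
{"op": "servo_tool", "data": {
  "rows": [
    [[0,0,0,0,1.1],[0,0,0,0,1.1],[0,0,0,0,1.1],[0,0,0.4,0,1.1],[0,0,0.4,0,1.1],[0,0,0.5,0,1.1],[0,0,0.5,0,1.1],[0,0,0.5,0,1.1]]
  ],
  "grip_force": 20
}}

```text
clock: 5.58
tcp_pos: [662.8, -106.0, 82.8]
orientation: [-0.0, 0.644, 0.765, 0.0]
contact_force: [3.5, 1.5, -1.5]
finger_gap: 0.127
```

```bash
cat > ang.py <<'E'
from h import *
def angle(tag):
    H=np.array([617.4,165.]); u=np.array([.1706,-.9853]); v=np.array([.9853,.1706])
    o=bot.observe(); print({k:np.round(o[k],3) for k in('clock','tcp_pos','contact_force','finger_gap')})
    for n in('top','scene'):
        p,d=bot.camera(n); X=cloud(n,d)
        out=(X[...,:2]-H)@u; la=(X[...,:2]-H)@v; r=np.hypot(out,X[...,2]-100)
        s=(abs(la)<12)&(r>60)&(r<220)&(X[...,2]>92)
        w=np.c_[out[s],X[s][:,2]-100]; print(n,len(w),'angle',np.round(np.median(np.arctan2(w[:,1],w[:,0])),3) if len(w) else None)
        if n=='scene': cv2.imwrite(f'pics/s_{tag}.png',cv2.resize(p[100:330,150:400],None,fx=3,fy=2.6)[...,::-1])
if __name__=='__main__':
    import sys; angle(sys.argv[1])
E
python3 ang.py a1
```

```text
{'clock': np.float64(5.583), 'tcp_pos': array([ 662.775, -105.966,   82.832]), 'contact_force': array([ 3.495,  1.486, -1.525]), 'finger_gap': np.float64(0.127)}
top 269 angle 0.171
scene 494 angle 0.141
```

View pics/s_a1.png

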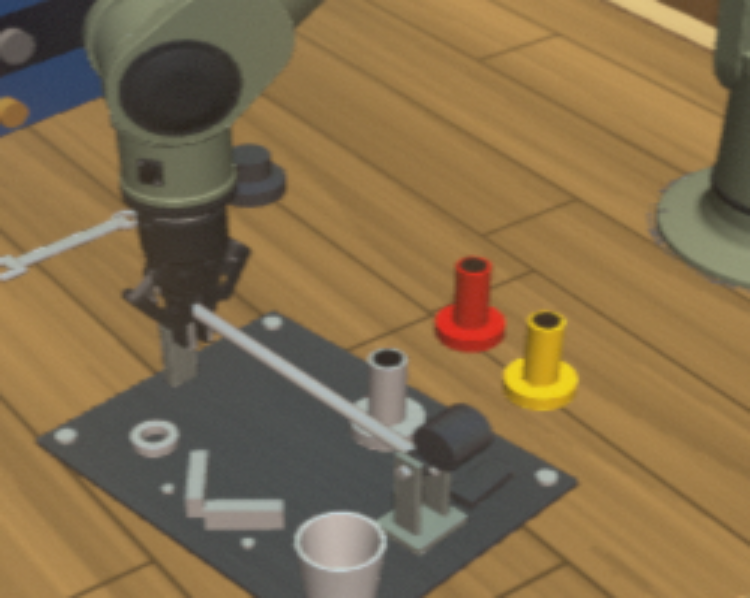

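Call:
{"op": "servo_tool", "data": {
  "rows": [
    [[0,0,1.3,0,1.1],[0.02,-0.1,1.35,0,1.1],[0.03,-0.2,1.4,0,1.1],[0.03,-0.15,1.4,0,1.1],[0.02,-0.1,1.42,0,1.1],[0,0,1.44,0,1.1],[-0.02,0.1,1.45,0,1.1],[-0.03,0.15,1.45,0,1.1]]
  ]
}}

```text
clock: 6.35
tcp_pos: [663.3, -108.6, 194.9]
orientation: [-0.0, 0.644, 0.765, 0.0]
contact_force: [4.8, 4.0, -2.2]
finger_gap: 0.132
```

```bash
python3 ang.py a2
```

```text
{'clock': np.float64(6.35), 'tcp_pos': array([ 663.251, -108.601,  194.919]), 'contact_force': array([ 4.785,  4.032, -2.194]), 'finger_gap': np.float64(0.132)}
top 298 angle 0.501
scene 554 angle 0.52
```

View pics/s_a2.png

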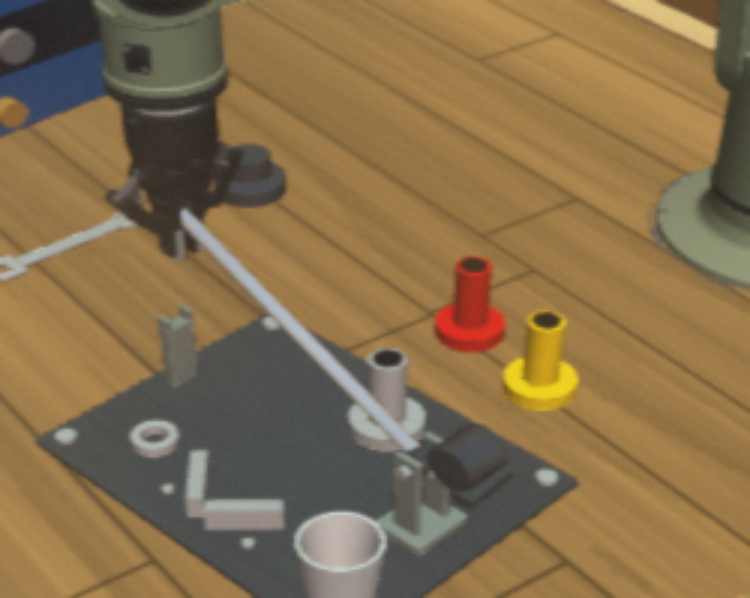

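Call:
{"op": "servo_tool", "data": {
  "rows": [
    [[-0.1,0.55,1.29,0,1.1],[-0.12,0.66,1.25,0,1.1],[-0.13,0.72,1.22,0,1.1],[-0.14,0.8,1.18,0,1.1],[-0.15,0.85,1.14,0,1.1],[-0.16,0.91,1.09,0,1.1],[-0.17,0.96,1.05,0,1.1],[-0.18,1.01,1.0,0,1.1]]
  ]
}}

```text
clock: 7.12
tcp_pos: [652.2, -44.6, 286.9]
orientation: [0.001, 0.645, 0.764, 0.0]
contact_force: [8.8, -0.1, 0.8]
finger_gap: 0.129
```

```bash
python3 ang.py a3
```

```text
{'clock': np.float64(7.117), 'tcp_pos': array([652.214, -44.625, 286.868]), 'contact_force': array([ 8.827, -0.089,  0.775]), 'finger_gap': np.float64(0.129)}
top 172 angle 0.897
scene 565 angle 0.904
```

View pics/s_a3.png

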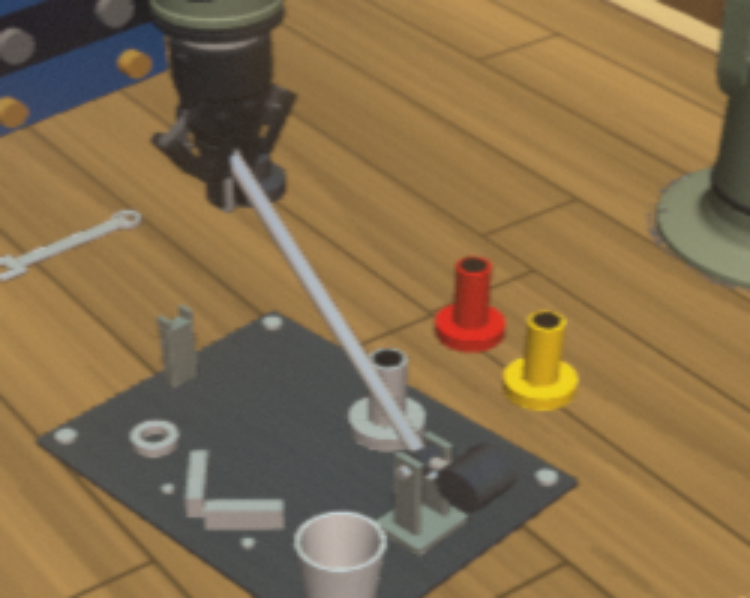

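Call:
{"op": "servo_tool", "data": {
  "rows": [
    [[-0.08,1.06,0.94,0,1.2],[-0.14,1.1,0.89,0,1.2],[-0.2,1.15,0.83,0,1.2],[-0.2,1.19,0.77,0,1.2],[-0.2,1.22,0.71,0,1.2],[-0.21,1.26,0.65,0,1.2],[-0.22,1.29,0.58,0,1.2],[-0.23,1.31,0.52,0,1.2]]
  ]
}}

```text
clock: 7.88
tcp_pos: [636.8, 52.7, 346.2]
orientation: [0.0, 0.644, 0.765, 0.0]
contact_force: [-0.0, -0.5, 0.6]
finger_gap: 0.14
```

Call:
{"op": "servo_tool", "data": {
  "rows": [
    [[-0.23,1.34,0.45,0,1.2],[-0.23,1.36,0.38,0,1.2],[-0.23,1.38,0.31,0,1.2],[-0.1,0.7,0.1,0,1.2],[0,0,0,0,1.5],[0,0,0,0,2]]
  ]
}}

```text
clock: 8.38
tcp_pos: [629.0, 99.1, 357.7]
orientation: [0.0, 0.644, 0.765, -0.0]
contact_force: [-0.0, -0.5, -0.2]
finger_gap: 0.229
```

```bash
python3 ang.py a4; python3 - <<'E'
from h import *
p,d=bot.camera('wrist'); cv2.imwrite('pics/w4.png',p[...,::-1])
E
```

```text
{'clock': np.float64(8.383), 'tcp_pos': array([629.049,  99.12 , 357.682]), 'contact_force': array([-0.003, -0.466, -0.179]), 'finger_gap': np.float64(0.229)}
top 0 angle None
scene 410 angle 1.54
```

View pics/s_a4.png

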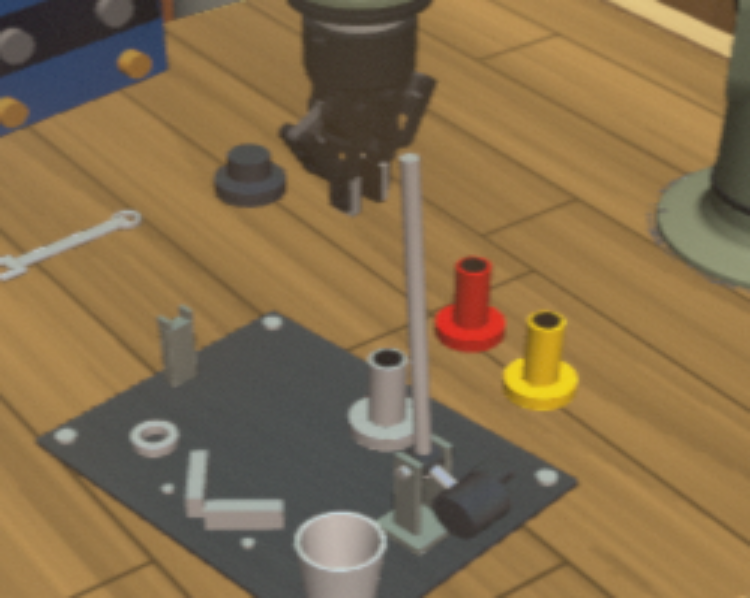

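View pics/w4.png

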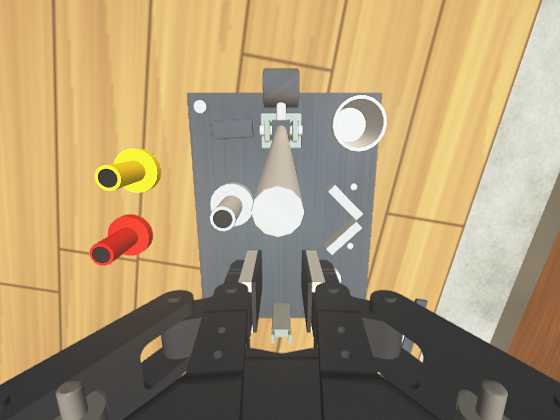

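The bar stands by itself at its stop (angle 1.5, contact force about zero), and its tip shows free of the fingers. I'll back off and go behind the stub, turning the jaws across the push direction.

Call:
{"op": "servo_tool", "data": {
  "rows": [
    [[-1.2,-1.5,0,0,2.4],[-1.2,-1.5,0,0,2.4],[-1.2,-1.5,0,0,2.4],[-1.2,-1.5,0,0.05,2.4],[-1.6,0,-2,0.12,2.4],[-1.6,0,-2,0.12,2.4],[-1.6,0,-2,0.12,2.4],[-1.6,0,-2,0.12,2.4]]
  ]
}}

```text
clock: 9.2
tcp_pos: [516.2, 38.3, 277.1]
orientation: [0.0, 0.42, 0.908, 0.0]
contact_force: [0.6, 0.2, -0.4]
finger_gap: 0.276
```

Call:
{"op": "servo_tool", "data": {
  "rows": [
    [[-0.3,0,-1.5,0.11,2.4],[-0.3,0,-1.5,0.11,2.4],[-0.3,0,-1.5,0.11,2.4],[-0.3,0,-1.5,0.11,2.4],[-0.3,0,-1.5,0.11,2.4],[-0.3,0,-1.5,0.11,2.4],[-0.3,0,-1.5,0.11,2.4],[0,0,-0.5,0.1,2.4]]
  ]
}}

```text
clock: 9.87
tcp_pos: [494.9, 38.3, 166.1]
orientation: [-0.001, -0.002, 1.0, -0.0]
contact_force: [-0.7, 0.2, -0.5]
finger_gap: 0.281
```

```bash
python3 ang.py a5; python3 - <<'E'
from h import *
o=bot.observe();print({k:np.round(v,3) for k,v in o.items() if k!='effort'})
C=cal('wrist');p,d=bot.camera('wrist'); cv2.imwrite('pics/w5.png',p[...,::-1]); X=cloud('wrist',d,C); np.save('w5X.npy',X)
for lo,hi in((22,34),(98,112)):
    s=(X[...,2]>lo)&(X[...,2]<hi)&(np.hypot(X[...,0]-561,X[...,1]-42)<50); w=X[s]
    if len(w): print(lo,len(w),np.median(w[:,2]),cv2.minEnclosingCircle(w[:,:2].astype(np.float32)))
E
```

```text
{'clock': np.float64(9.867), 'tcp_pos': array([494.917,  38.276, 166.09 ]), 'contact_force': array([-0.726,  0.216, -0.509]), 'finger_gap': np.float64(0.281)}
top 98 angle 1.483
scene 412 angle 1.539
{'clock': np.float64(9.967), 'joint_pos': array([-0.264,  0.424,  0.087,  2.004, -0.054,  0.717,  1.428]), 'qd': array([-0.024, -0.021,  0.035, -0.021, -0.022,  0.022, -0.133]), 'tcp_pos': array([495.611,  38.171, 167.049]), 'orientation': array([-0.001, -0.   ,  1.   , -0.   ]), 'contact_force': array([-0.521, -0.283,  1.132]), 'moment': array([ 0.005,  0.039, -0.017]), 'finger_gap': np.float64(0.279)}
22 1402 27.4007796800282 ((558.4685668945312, 42.20634841918945), 33.930091857910156)
98 1601 104.71125416047154 ((558.919921875, 42.96829605102539), 17.170618057250977)
```

View pics/w5.png

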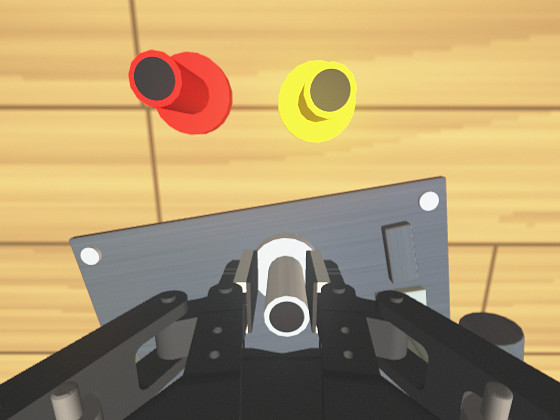

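View pics/s_a5.png

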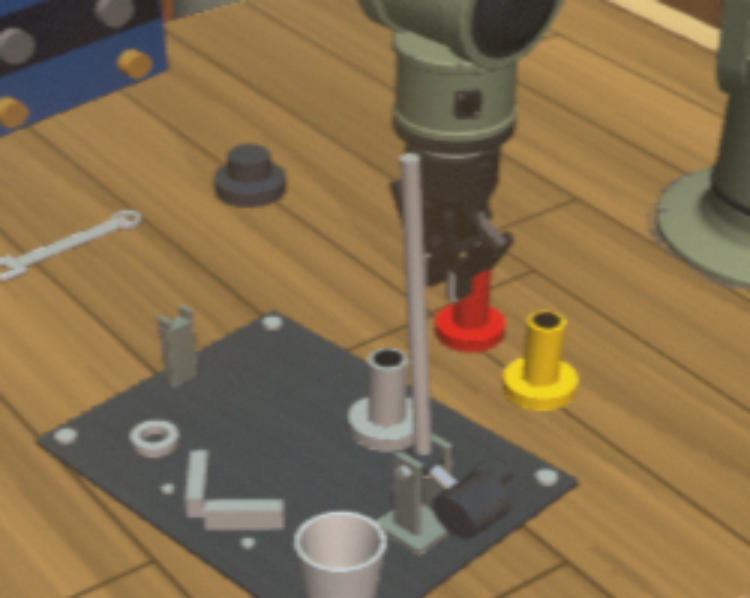

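Call:
{"op": "servo_tool", "data": {
  "rows": [
    [[0,0.1,-3,0,2.4],[0,0.1,-3,0,2.4],[0,0.1,-3,0,2.4],[0,0.1,-2.4,0,2.4],[0.9,0,-0.5,0,2.4],[0.9,0,0,0,2.4],[0.8,0,0,0,2.4],[0.4,0,0,0,2.4]]
  ]
}}

```text
clock: 10.68
tcp_pos: [528.8, 43.0, 50.7]
orientation: [0.002, 0.001, 1.0, 0.0]
contact_force: [-0.7, 1.1, 0.2]
finger_gap: 0.281
```

```bash
cat > look.py <<'E'
from h import *
import sys
tag=sys.argv[1]
o=bot.observe();print({k:np.round(o[k],3) for k in('clock','tcp_pos','orientation','contact_force','moment','finger_gap')})
p,d=bot.camera('scene'); cv2.imwrite(f'pics/s_{tag}.png',cv2.resize(p[150:330,170:360],None,fx=4,fy=3.3)[...,::-1])
p,d=bot.camera('wrist'); cv2.imwrite(f'pics/w_{tag}.png',p[...,::-1])
E
python3 look.py b1
```

```text
{'clock': np.float64(10.683), 'tcp_pos': array([528.813,  42.992,  50.652]), 'orientation': array([0.002, 0.001, 1.   , 0.   ]), 'contact_force': array([-0.667,  1.091,  0.233]), 'moment': array([ 0.021,  0.002, -0.017]), 'finger_gap': np.float64(0.281)}
```

View pics/s_b1.png

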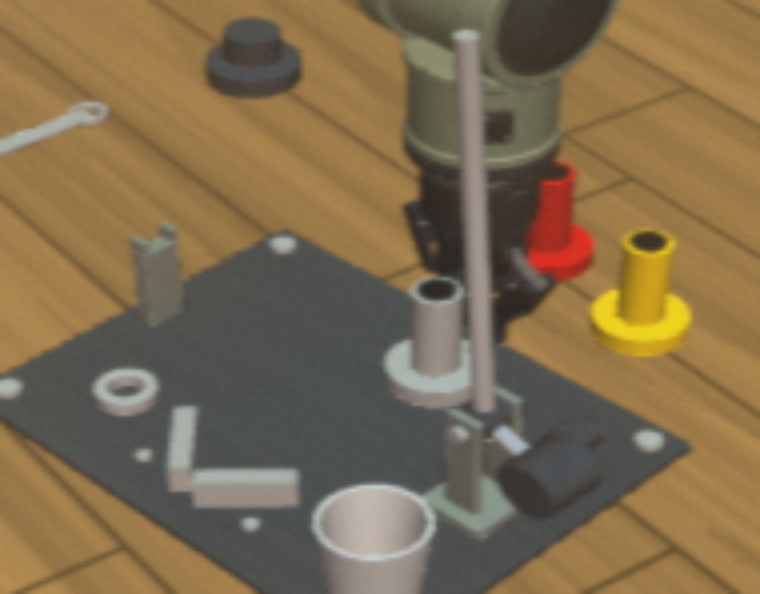

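View pics/w_b1.png

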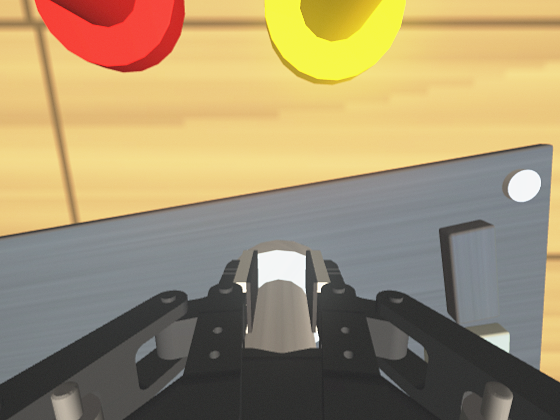

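```bash
python3 - <<'E'
from h import *
for n in('scene','top'):
    p,d=bot.camera(n); X=cloud(n,d); g=p.astype(int)
    for z in range(115,480,30):
        s=(X[...,2]>z)&(X[...,2]<z+30)&(X[...,0]>150)&(X[...,0]<600)&(abs(X[...,1])<250)
        w=X[s]
        if len(w)>5: i=np.argmax(w[:,1]); print(n,z,len(w),'y98',np.percentile(w[:,1],98).round(),np.round(w[i]),'xmax',w[:,0].max().round())
E
```

```text
scene 115 249 y98 113.0 [600. 177. 118.] xmax 600.0
scene 145 128 y98 96.0 [528. 101. 146.] xmax 561.0
scene 175 219 y98 83.0 [531.  85. 203.] xmax 567.0
scene 205 165 y98 90.0 [517.  92. 235.] xmax 573.0
scene 235 350 y98 93.0 [527.  97. 239.] xmax 576.0
scene 265 334 y98 94.0 [556.  98. 282.] xmax 573.0
scene 295 378 y98 98.0 [543. 102. 323.] xmax 575.0
scene 325 323 y98 109.0 [520. 110. 350.] xmax 584.0
scene 355 730 y98 111.0 [547. 113. 381.] xmax 589.0
scene 385 1133 y98 109.0 [533. 112. 392.] xmax 587.0
scene 415 1074 y98 101.0 [563. 105. 415.] xmax 569.0
scene 445 1205 y98 97.0 [527. 101. 454.] xmax 552.0
scene 475 1137 y98 90.0 [470.  94. 477.] xmax 531.0
top 115 18 y98 103.0 [598. 165. 116.] xmax 598.0
top 355 14 y98 101.0 [493. 101. 380.] xmax 574.0
top 385 376 y98 105.0 [541. 107. 389.] xmax 586.0
top 415 162 y98 97.0 [554.  98. 422.] xmax 569.0
top 445 416 y98 93.0 [533.  95. 451.] xmax 550.0
top 475 199 y98 83.0 [476.  85. 497.] xmax 530.0
```

Call:
{"op": "servo_tool", "data": {
  "rows": [
    [[0.3,0,-0.2,0,2.4],[0.4,0,0,0,2.4],[0.6,0.01,0,0,2.4],[0.8,0.01,0,0,2.4],[0.8,0.01,0,0,2.4],[0.8,0.01,0,0,2.4],[0.6,0.01,0,0,2.4],[0.3,0,0,0,2.4]]
  ]
}}

```text
clock: 11.55
tcp_pos: [573.1, 43.6, 46.8]
orientation: [0.0, 0.0, 1.0, -0.0]
contact_force: [-5.1, -0.3, 3.9]
finger_gap: 0.286
```

```bash
python3 look.py b2
```

```text
{'clock': np.float64(11.55), 'tcp_pos': array([573.07 ,  43.586,  46.782]), 'orientation': array([ 0.,  0.,  1., -0.]), 'contact_force': array([-5.081, -0.293,  3.917]), 'moment': array([ 0.021,  0.992, -0.044]), 'finger_gap': np.float64(0.286)}
```

View pics/s_b2.png

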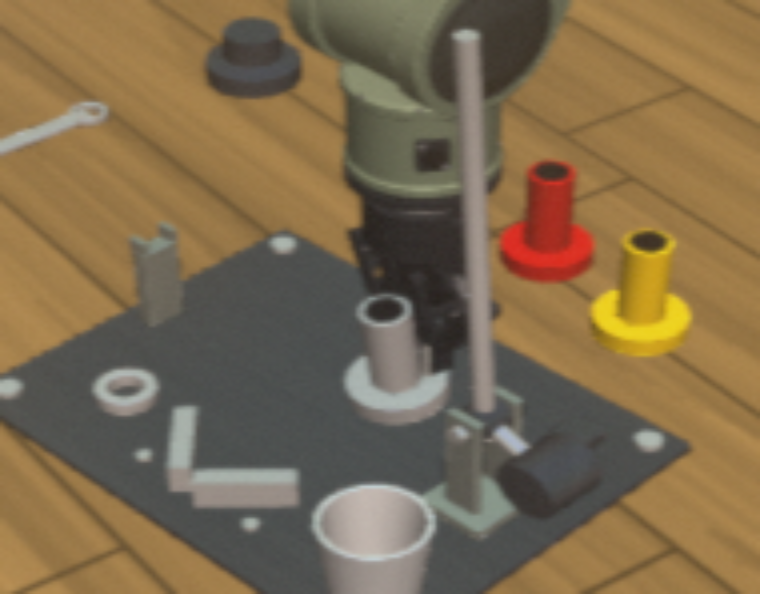

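View pics/w_b2.png

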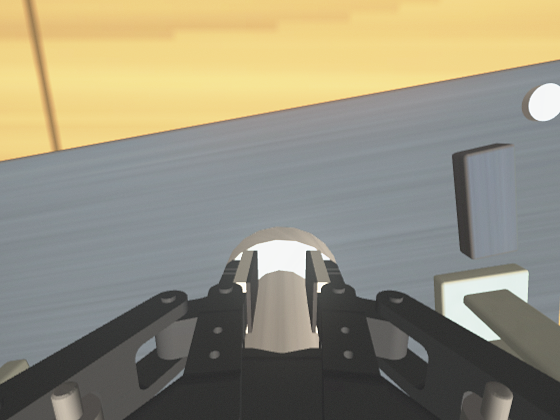

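The force (x −5, z +4) and the leaning pipe top at (385,305) show the stub is tipping forward, so contact is too high on the pipe. I'll back off so it settles, then look at the finger geometry before going on.

Call:
{"op": "servo_tool", "data": {
  "rows": [
    [[-0.2,0,0,0,2.4],[-0.2,0,0,0,2.4],[-0.3,0,0,0,2.4],[-0.4,0,0,0,2.8],[-0.5,0,0,0,2.8],[-0.6,0,0,0,2.8],[-0.6,0,0,0,2.8],[-0.4,0,0,0,2.8]]
  ]
}}

```text
clock: 12.32
tcp_pos: [539.2, 43.6, 46.9]
orientation: [-0.0, 0.0, 1.0, -0.0]
contact_force: [0.1, 0.2, 0.6]
finger_gap: 0.329
```

```bash
python3 look.py b3; python3 - <<'E'
from h import *
o=bot.observe(); T=np.array(o['tcp_pos']); C=cal('wrist'); p,d=bot.camera('wrist'); X=cloud('wrist',d,C)-T
# fingers: rearmost x (tool -x side) by height & lateral
for z in range(-16,70,6):
    row=[]
    for y0 in(-48,-40,-32,-26,-20,-14,14,20,26,32,40,48):
        s=(X[...,2]>=z)&(X[...,2]<z+6)&(abs(X[...,1]-y0)<3)&(X[...,0]>-45)&(X[...,0]<8)&(d>0)
        row.append(f"{X[s][:,0].min():.0f}/{s.sum()}" if s.sum()>3 else '-')
    print(z,row)
S,dS=bot.camera('scene'); XS=cloud('scene',dS); Tt,dT=bot.camera('top'); XT=cloud('top',dT)
for nm,XX in(('top',XT),('scene',XS)):
  for lo,hi in((24,33),(98,112)):
    s=(XX[...,2]>lo)&(XX[...,2]<hi)&(np.hypot(XX[...,0]-596,XX[...,1]-43)<45)&(XX[...,0]>T[0]+14); w=XX[s]
    if len(w)>3: print(nm,lo,len(w),np.median(w[:,2]),w.min(0).round(),w.max(0).round())
E
```

```text
{'clock': np.float64(12.317), 'tcp_pos': array([539.206,  43.594,  46.935]), 'orientation': array([-0.,  0.,  1., -0.]), 'contact_force': array([0.109, 0.174, 0.587]), 'moment': array([-0.022, -0.003, -0.003]), 'finger_gap': np.float64(0.329)}
-16 ['-', '-', '-', '-', '-', '-', '-', '-', '-', '-', '-', '-']
-10 ['-', '-', '-', '-', '-', '-10/26', '-11/29', '-', '-', '-', '-', '-']
-4 ['-', '-', '-', '-8/17', '-12/39', '-12/88', '-12/65', '-12/48', '-8/24', '-', '-', '-']
2 ['-', '-', '-', '-8/46', '-12/53', '-12/94', '-12/82', '-12/51', '-8/64', '-', '-', '-']
8 ['-', '-', '-', '-8/53', '-12/63', '-12/105', '-12/94', '-12/53', '-8/74', '-', '-', '-']
14 ['-', '-', '-', '-8/53', '-12/63', '-12/121', '-12/95', '-12/66', '-8/77', '-', '-', '-']
20 ['-', '-', '-', '-8/19', '-12/59', '-12/141', '-12/119', '-12/76', '-8/20', '-', '-', '-']
26 ['-', '-', '-', '-12/4', '-13/47', '-12/362', '-12/321', '-13/96', '-12/8', '-', '-', '-']
32 ['-', '-13/14', '-8/102', '-14/76', '-14/113', '-13/127', '-12/102', '-14/113', '-14/87', '-8/88', '-12/14', '-']
38 ['-12/16', '-14/112', '-13/199', '-14/119', '-14/206', '-13/83', '-13/37', '-14/194', '-14/153', '-13/187', '-14/145', '-13/47']
44 ['-13/177', '-14/771', '-13/804', '-13/90', '-13/169', '-13/85', '-13/53', '-13/165', '-13/123', '-13/498', '-15/920', '-13/262']
50 ['-13/295', '-13/596', '-', '-13/4', '-16/7', '-16/7', '-16/5', '-', '-13/4', '-', '-13/586', '-13/367']
56 ['-13/276', '-13/595', '-', '-17/22', '-18/198', '-18/211', '-18/161', '-18/205', '-18/59', '-', '-13/479', '-13/302']
62 ['-13/349', '-13/792', '-', '-', '-18/324', '-18/324', '-18/304', '-18/323', '-18/74', '-', '-13/131', '-13/626']
68 ['-13/1250', '-12/4', '-', '-', '-18/336', '-18/420', '-18/419', '-18/413', '-18/21', '-', '-', '-13/1702']
scene 24 250 28.525919495494026 [556.  10.  24.] [625.  81.  33.]
scene 98 125 105.21203190725987 [554.  24.  98.] [607.  64. 111.]
```

View pics/s_b3.png

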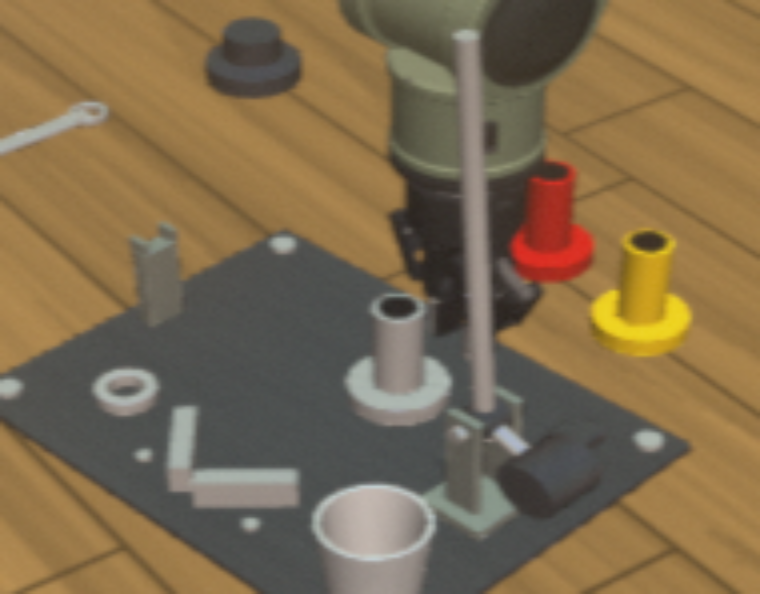

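View pics/w_b3.png

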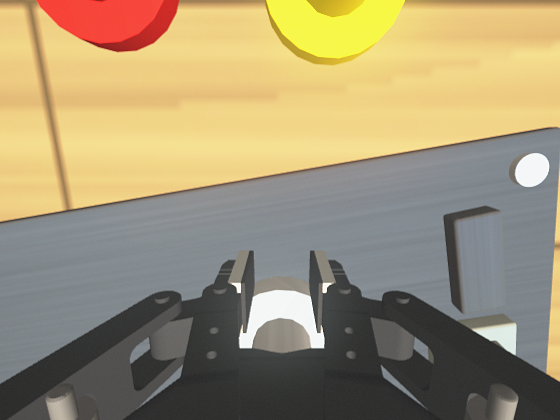

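Stub is upright again, with the flange at (398,385) in the crop. The finger cloud explains the tipping: the palm block, 18 mm forward from about TCP+50, hit the pipe top. I'll check how high the wide body starts, because a low push on the flange looks possible.

```bash
python3 - <<'E'
from h import *
o=bot.observe(); T=np.array(o['tcp_pos']); C=cal('wrist'); p,d=bot.camera('wrist'); X=cloud('wrist',d,C)-T
for z in range(44,150,6):
    row=[]
    for y0 in(-60,-48,-40,-30,-20,-10,0,10,20,30,40,48,60):
        s=(X[...,2]>=z)&(X[...,2]<z+6)&(abs(X[...,1]-y0)<4)&(abs(X[...,0])<90)&(d>0)
        row.append(f"{X[s][:,0].min():.0f}" if s.sum()>3 else '-')
    print(z,row)
S,dS=bot.camera('scene'); XS=cloud('scene',dS)-T
print('scene +x side')
for z in range(-10,150,8):
    row=[]
    for y0 in(-60,-45,-30,-15,0,15,30,45,60):
        s=(XS[...,2]>=z)&(XS[...,2]<z+8)&(abs(XS[...,1]-y0)<6)&(XS[...,0]>-60)&(XS[...,0]<62)
        row.append(f"{XS[s][:,0].max():.0f}/{s.sum()}" if s.sum()>1 else '-')
    print(z,row)
w=cloud('scene',dS); s=(w[...,2]>98)&(w[...,2]<108)&(w[...,0]>570)&(w[...,0]<620)&(w[...,1]>10)&(w[...,1]<70); q=w[s]; print('pipe top',cv2.minEnclosingCircle(q[:,:2].astype(np.float32)))
s=(w[...,2]>26)&(w[...,2]<31)&(w[...,0]>545)&(w[...,0]<640)&(w[...,1]>0)&(w[...,1]<90); q=w[s]; print('flange',cv2.minEnclosingCircle(q[:,:2].astype(np.float32)))
E
```

```text
44 ['-', '-13', '-14', '-13', '-13', '-13', '-', '-', '-13', '-13', '-14', '-13', '-']
50 ['-', '-13', '-13', '-', '-16', '-16', '-', '-', '-', '-', '-13', '-13', '-']
56 ['-', '-13', '-13', '-', '-18', '-18', '-', '-18', '-18', '-', '-13', '-13', '-']
62 ['-12', '-13', '-13', '-', '-18', '-18', '-11', '-18', '-18', '-', '-13', '-13', '-13']
68 ['-13', '-14', '-13', '-', '-18', '-18', '-13', '-18', '-18', '-', '-', '-13', '-13']
74 ['-14', '-14', '-6', '-10', '-18', '-19', '-13', '-18', '-18', '-11', '-6', '-13', '-14']
80 ['-14', '-14', '-9', '-12', '-20', '-20', '-13', '-20', '-20', '-12', '-6', '-14', '-13']
86 ['-', '-13', '-', '-13', '-21', '-21', '-13', '-21', '-21', '-13', '-', '-', '-']
92 ['-', '-', '-', '-', '-21', '-21', '-', '-21', '-21', '-', '-', '-', '-']
98 ['-', '-', '-', '-', '-', '-', '-', '-', '-', '-', '-', '-', '-']
104 ['-', '-', '-', '-', '-', '-', '-', '-', '-', '-', '-', '-', '-']
110 ['-', '-', '-', '-', '-', '-', '-', '-', '-', '-', '-', '-', '-']
116 ['-', '-', '-', '-', '-', '-', '-', '-', '-', '-', '-', '-', '-']
122 ['-', '-', '-', '-', '-', '-', '-', 
[... 1032 characters left out ...]
2/5', '12/7', '-', '16/4', '12/3', '16/7', '-', '9/4', '12/11']
86 ['13/12', '10/2', '-', '19/5', '18/5', '18/7', '-', '6/12', '12/37']
94 ['-', '-', '-', '-', '12/2', '20/15', '-', '6/22', '1/6']
102 ['-', '-', '-', '-', '-', '13/5', '2/2', '7/11', '-']
110 ['-', '-', '-', '-', '-', '-', '-', '7/4', '-']
118 ['-', '-', '-', '-', '36/4', '33/5', '26/10', '8/6', '-']
126 ['-', '-', '-', '33/4', '36/5', '37/15', '29/14', '0/3', '-']
134 ['-', '-', '-', '33/4', '36/8', '36/12', '28/19', '5/2', '-']
142 ['-', '-', '-', '33/2', '37/6', '34/11', '28/16', '5/7', '-']
pipe top ((591.6837158203125, 44.79080581665039), 20.0247802734375)
flange ((590.99951171875, 47.35395812988281), 36.136627197265625)
```

Palm is only ±18–21 mm to about TCP+110, so a low flange push should clear the pipe. The text's body box could still touch, so I'll back off, lower, and creep in while watching the force.

Call:
{"op": "servo_tool", "data": {
  "rows": [
    [[-0.6,0,0,0,3],[-0.6,0,0,0,3],[0,0,-0.8,0,3],[0,0,-0.8,0,3],[0,0,-0.5,0,3],[0.2,0,0,0,3],[0.2,0,0,0,3],[0,0,0,0,3]]
  ]
}}

```text
clock: 13.33
tcp_pos: [532.7, 43.6, 25.8]
orientation: [0.0, 0.0, 1.0, -0.0]
contact_force: [-0.2, 0.5, 0.5]
finger_gap: 0.351
```

Call:
{"op": "servo_tool", "data": {
  "rows": [
    [[0.2,0,0,0,3],[0.2,0,0,0,3],[0,0,0,0,3]]
  ]
}}

```text
clock: 13.58
tcp_pos: [536.7, 43.6, 26.1]
orientation: [0.0, 0.0, 1.0, 0.0]
contact_force: [-0.7, -0.2, 0.7]
finger_gap: 0.352
```

Call:
{"op": "servo_tool", "data": {
  "rows": [
    [[0.2,0,0,0,3],[0.2,0,0,0,3],[0,0,0,0,3]]
  ]
}}

```text
clock: 13.83
tcp_pos: [540.6, 43.6, 26.0]
orientation: [0.0, 0.0, 1.0, 0.0]
contact_force: [-0.2, -0.1, 0.3]
finger_gap: 0.352
```

```bash
python3 look.py b4
```

```text
{'clock': np.float64(13.833), 'tcp_pos': array([540.572,  43.566,  25.967]), 'orientation': array([0., 0., 1., 0.]), 'contact_force': array([-0.249, -0.086,  0.331]), 'moment': array([ 0.079,  0.019, -0.009]), 'finger_gap': np.float64(0.352)}
```

View pics/s_b4.png

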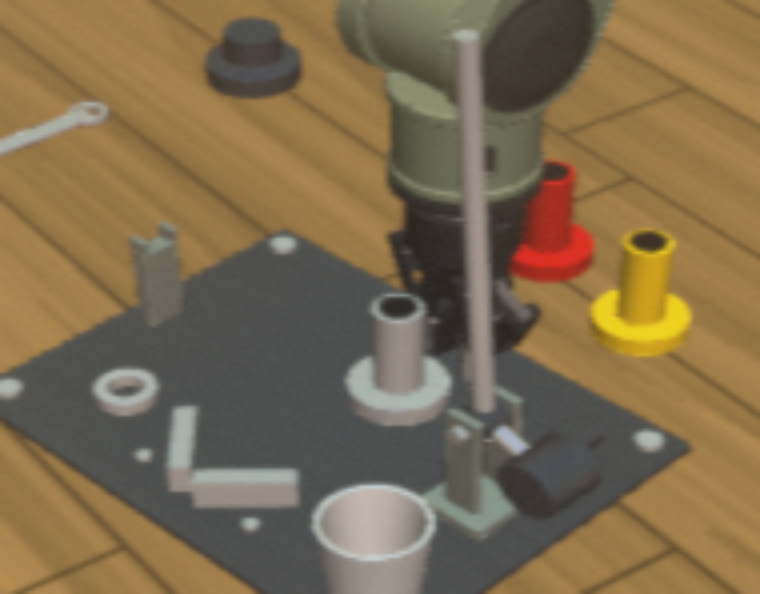

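View pics/w_b4.png

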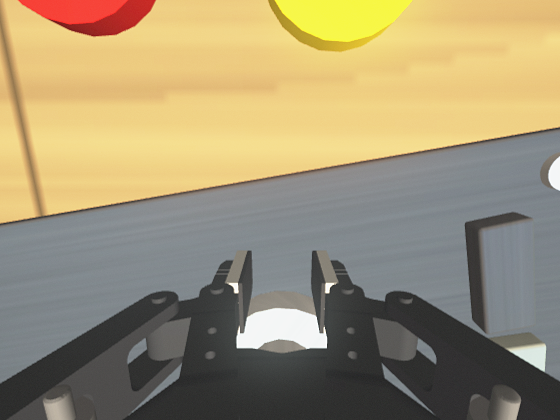

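Call:
{"op": "servo_tool", "data": {
  "rows": [
    [[0.2,0,0,0,3],[0.2,0,0,0,3],[0,0,0,0,3]]
  ]
}}

```text
clock: 14.18
tcp_pos: [544.6, 43.6, 25.9]
orientation: [0.0, 0.0, 1.0, 0.0]
contact_force: [-0.6, -0.2, 0.3]
finger_gap: 0.349
```

Call:
{"op": "servo_tool", "data": {
  "rows": [
    [[0.2,0,0,0,3],[0.2,0,0,0,3],[0,0,0,0,3]]
  ]
}}

```text
clock: 14.43
tcp_pos: [548.6, 43.6, 25.9]
orientation: [0.0, 0.0, 1.0, -0.0]
contact_force: [-0.2, 0.1, 0.4]
finger_gap: 0.35
```

Call:
{"op": "servo_tool", "data": {
  "rows": [
    [[0.2,0,0,0,3],[0.2,0,0,0,3],[0.2,0,0,0,3]]
  ]
}}

```text
clock: 14.68
tcp_pos: [553.8, 43.5, 25.7]
orientation: [-0.001, 0.0, 1.0, -0.0]
contact_force: [-3.3, -0.2, 1.8]
finger_gap: 0.349
```

```bash
python3 look.py b5
```

```text
{'clock': np.float64(14.683), 'tcp_pos': array([553.753,  43.536,  25.74 ]), 'orientation': array([-0.001,  0.   ,  1.   , -0.   ]), 'contact_force': array([-3.279, -0.159,  1.85 ]), 'moment': array([0.005, 0.724, 0.014]), 'finger_gap': np.float64(0.349)}
```

View pics/s_b5.png

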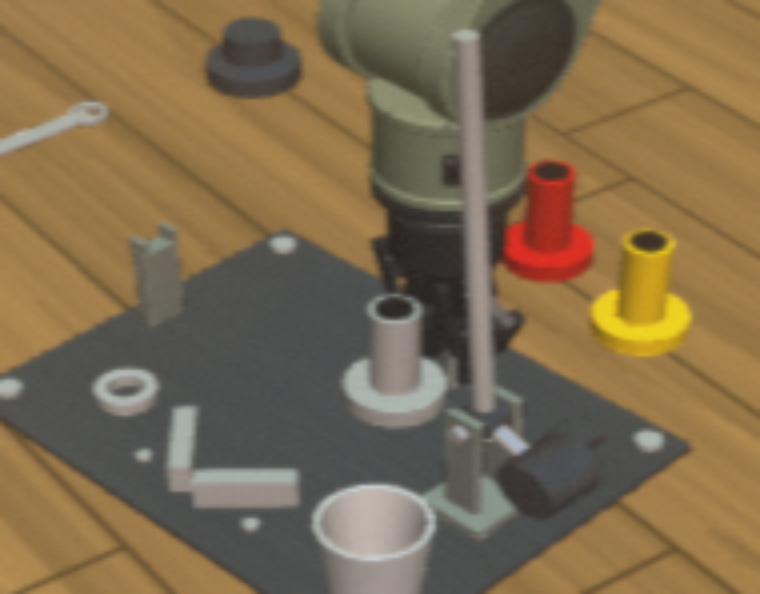

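View pics/w_b5.png

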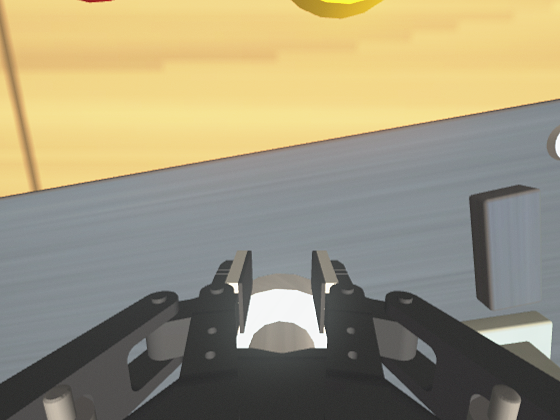

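Contact now comes at about 550, as expected for the flange rim. Force is 3 N, the moment arm is low, and the pipe stays upright at (395,345). I'll keep pushing.

Call:
{"op": "servo_tool", "data": {
  "rows": [
    [[0.3,0,0,0,3],[0.5,0,0,0,3],[0.5,0,0,0,3],[0.5,0.01,0,0,3],[0.5,0.01,0,0,3],[0.5,0.01,0,0,3],[0.4,0,0,0,3],[0.3,0,0,0,3]]
  ]
}}

```text
clock: 15.45
tcp_pos: [589.7, 43.9, 25.9]
orientation: [0.0, 0.0, 1.0, -0.0]
contact_force: [-3.0, 0.6, -0.2]
finger_gap: 0.35
```

```bash
python3 look.py b6; python3 - <<'E'
from h import *
p,d=bot.camera('top'); cv2.imwrite('pics/t6.png',cv2.resize(p[110:260,180:380],None,fx=4,fy=4)[...,::-1])
E
```

```text
{'clock': np.float64(15.45), 'tcp_pos': array([589.661,  43.903,  25.852]), 'orientation': array([ 0.,  0.,  1., -0.]), 'contact_force': array([-2.981,  0.582, -0.236]), 'moment': array([ 0.041,  0.605, -0.015]), 'finger_gap': np.float64(0.35)}
```

View pics/s_b6.png

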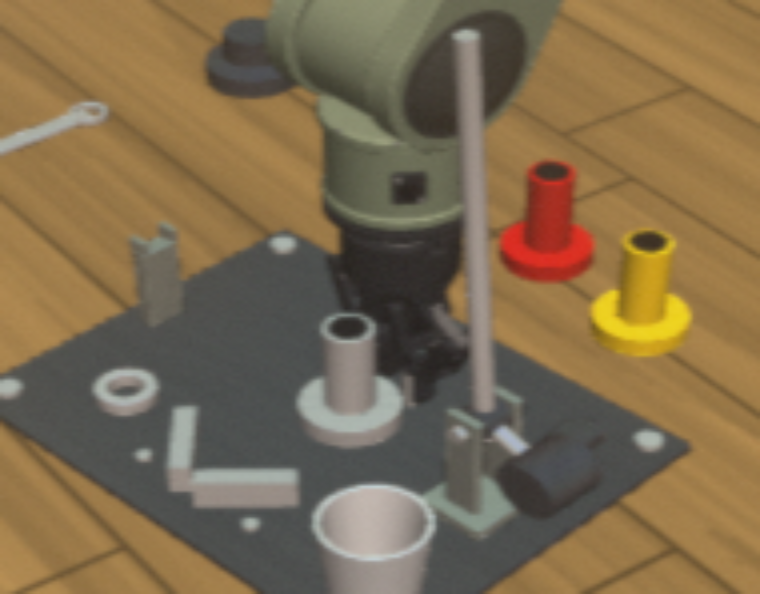

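View pics/t6.png

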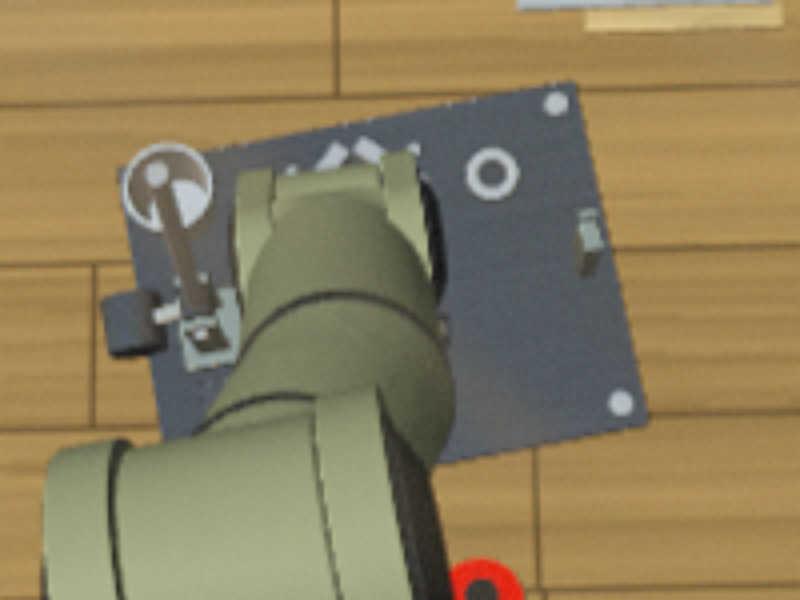

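```bash
python3 - <<'E'
from h import *
a=np.array([617.4,165,100.]); u=np.array([.1706*np.cos(1.5),-.9853*np.cos(1.5),np.sin(1.5)])
for n in('scene','top'):
    p,d=bot.camera(n); X=cloud(n,d); P=X.reshape(-1,3); P=P[np.isfinite(P[:,0])]
    P=P[(P[:,2]>140)&(P[:,0]>300)&(P[:,0]<760)&(abs(P[:,1])<300)]
    t=np.clip((P-a)@u,0,317); D=np.linalg.norm(P-a-t[:,None]*u,axis=1)
    k=(D>18)&(P[:,1]<a[1]+5); i=np.where(k)[0]; j=i[np.argsort(D[i])[:200:40]]; print(n,[(D[q].round(),P[q].round()) for q in j])
    if n=='scene':
        for z in range(130,480,30):
            s=(P[:,2]>z)&(P[:,2]<z+30)&k; 
            if s.sum()>5: m=P[s]; print(z,m[np.argmax(m[:,1])].round(),np.percentile(m[:,1],98).round())
# V walls from the first pictures
for n in('top','scene'):
    X=cloud(n,np.load(n+'d.npy')); s=(X[...,2]>30)&(X[...,2]<42)&(X[...,0]>695)&(X[...,0]<775)&(X[...,1]>-20)&(X[...,1]<110); w=X[s]
    O=np.array([639.5,32.3]); ex=np.array([.9853,.1706]); ey=np.array([-.1706,.9853])
    F=np.c_[(w[:,:2]-O)@ex,(w[:,:2]-O)@ey]
    for sg in(1,-1):
        f=F[F[:,1]*sg>3]; 
        # face normal towards seat: distance from seat along 45deg
        e=((f[:,0]-70)+sg*f[:,1])/np.sqrt(2); along=(f[:,0]-sg*f[:,1])/np.sqrt(2)
        l=cv2.fitLine(f.astype(np.float32),cv2.DIST_HUBER,0,.01,.01).ravel()
        print(n,sg,len(f),'dist pct',np.percentile(e,[2,10,50,90,98]).round(1),'dir deg',np.degrees(np.arctan2(l[1],l[0])).round(1))
E
```

```text
scene [(np.float64(36.0), array([613., 112., 345.])), (np.float64(40.0), array([604., 112., 343.])), (np.float64(41.0), array([611., 106., 369.])), (np.float64(42.0), array([627., 106., 347.])), (np.float64(43.0), array([619., 102., 380.]))]
130 [584.  85. 157.] 84.0
160 [585.  86. 177.] 84.0
190 [595.  94. 213.] 93.0
220 [587.  95. 227.] 93.0
250 [620.  97. 259.] 95.0
280 [593. 104. 310.] 103.0
310 [600. 113. 339.] 111.0
340 [606. 114. 342.] 110.0
370 [601. 110. 372.] 105.0
400 [612. 103. 403.] 100.0
430 [590. 101. 432.] 97.0
460 [533.  94. 462.] 90.0
top [(np.float64(42.0), array([605., 108., 365.])), (np.float64(52.0), array([631.,  94., 377.])), (np.float64(59.0), array([594.,  91., 426.])), (np.float64(65.0), array([610.,  79., 405.])), (np.float64(69.0), array([586.,  86., 432.]))]
top 1 91 dist pct [33.6 35.2 40.6 46.4 48.3] dir deg -43.5
top -1 91 dist pct [34.8 36.1 41.8 48.  49.8] dir deg 44.8
scene 1 160 dist pct [32.6 34.5 42.5 48.3 49.9] dir deg -44.4
scene -1 120 dist pct [31.6 32.6 38.7 44.5 45.3] dir deg 43.7
```

V faces sit at 34 ± 1.5 mm from the computed seat, so (708.5, 44) holds. The arm clears the raised bar by about 29 mm. Next push: 62 mm.

Call:
{"op": "servo_tool", "data": {
  "rows": [
    [[0.4,0,0,0,3],[0.6,0,0,0,3],[0.6,0,0,0,3],[0.6,0.01,0,0,3],[0.6,0.01,0,0,3],[0.5,0,0,0,3],[0.4,0,0,0,3],[0.3,0,0,0,3]]
  ]
}}

```text
clock: 16.37
tcp_pos: [629.6, 44.1, 25.8]
orientation: [0.0, 0.0, 1.0, -0.0]
contact_force: [-3.5, -0.2, 1.4]
finger_gap: 0.351
```

Call:
{"op": "servo_tool", "data": {
  "rows": [
    [[0.4,0,0,0,3],[0.5,0,0,0,3],[0.5,0,0,0,3],[0.4,0,0,0,3],[0.3,0,0,0,3]]
  ]
}}

```text
clock: 16.78
tcp_pos: [650.7, 44.1, 25.9]
orientation: [0.0, 0.0, 1.0, 0.0]
contact_force: [-3.0, -0.2, 1.7]
finger_gap: 0.349
```

```bash
python3 look.py b7
```

```text
{'clock': np.float64(16.783), 'tcp_pos': array([650.695,  44.079,  25.872]), 'orientation': array([0., 0., 1., 0.]), 'contact_force': array([-2.998, -0.244,  1.732]), 'moment': array([ 0.011,  0.739, -0.002]), 'finger_gap': np.float64(0.349)}
```

View pics/s_b7.png

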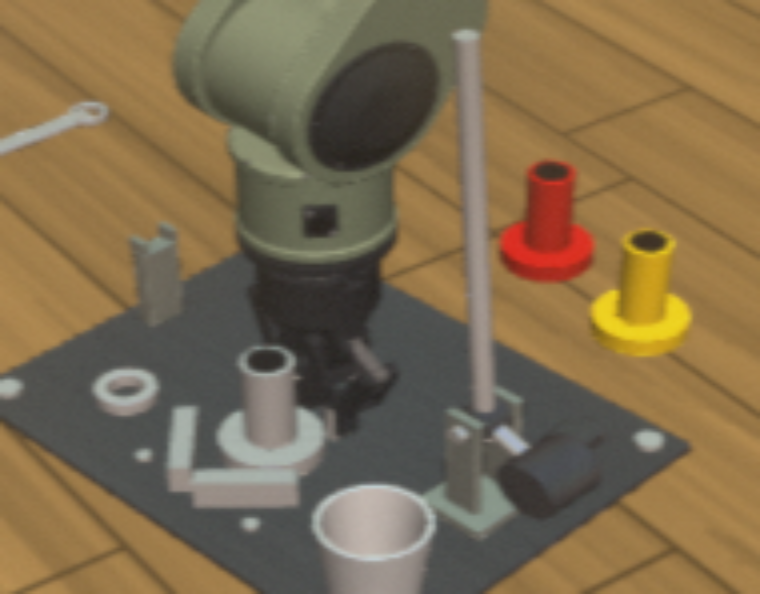

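View pics/w_b7.png

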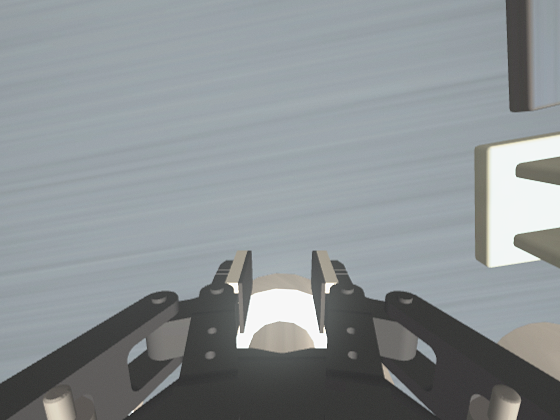

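Call:
{"op": "servo_tool", "data": {
  "rows": [
    [[0.3,0,0,0,3],[0.3,0,0,0,3],[0.2,0,0,0,3],[0.1,0,0,0,3]]
  ]
}}

```text
clock: 17.22
tcp_pos: [659.4, 44.1, 25.9]
orientation: [0.0, 0.0, 1.0, 0.0]
contact_force: [-2.5, 0.4, 0.6]
finger_gap: 0.355
```

Call:
{"op": "servo_tool", "data": {
  "rows": [
    [[0.1,0,0,0,3],[0.1,0,0,0,3]]
  ]
}}

```text
clock: 17.38
tcp_pos: [661.1, 44.1, 25.9]
orientation: [-0.0, 0.0, 1.0, -0.0]
contact_force: [-3.2, -0.5, 0.8]
finger_gap: 0.347
```

Call:
{"op": "servo_tool", "data": {
  "rows": [
    [[0.1,0,0,0,3],[0.1,0,0,0,3]]
  ]
}}

```text
clock: 17.55
tcp_pos: [663.1, 44.1, 25.9]
orientation: [-0.0, 0.0, 1.0, -0.0]
contact_force: [-3.2, -0.1, 0.6]
finger_gap: 0.353
```

```bash
python3 look.py b8
```

```text
{'clock': np.float64(17.55), 'tcp_pos': array([663.13 ,  44.069,  25.879]), 'orientation': array([-0.,  0.,  1., -0.]), 'contact_force': array([-3.219, -0.118,  0.606]), 'moment': array([ 0.038,  0.607, -0.008]), 'finger_gap': np.float64(0.353)}
```

View pics/s_b8.png

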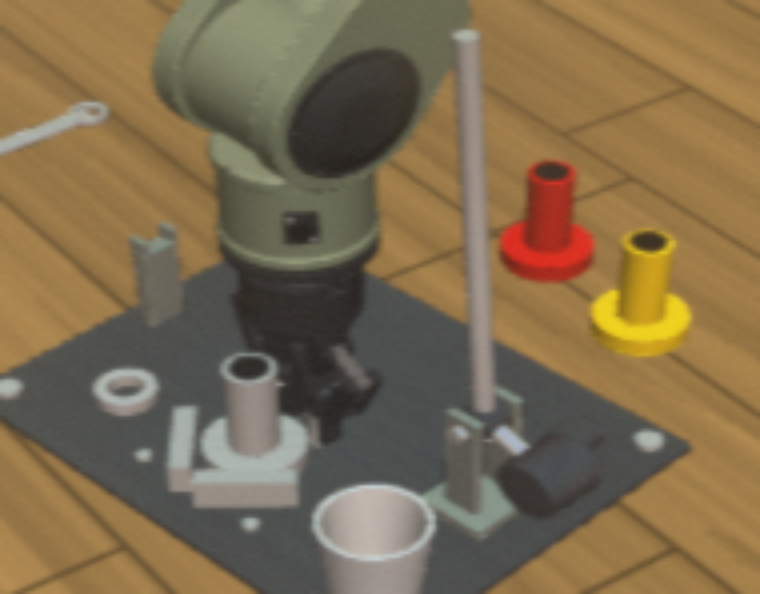

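Call:
{"op": "servo_tool", "data": {
  "rows": [
    [[0.1,0,0,0,3],[0,0,0,0,3]]
  ]
}}

```text
clock: 17.82
tcp_pos: [664.2, 44.1, 25.9]
orientation: [0.0, 0.0, 1.0, -0.0]
contact_force: [-2.1, 0.4, 0.9]
finger_gap: 0.352
```

Call:
{"op": "servo_tool", "data": {
  "rows": [
    [[0.1,0,0,0,3],[0,0,0,0,3]]
  ]
}}

```text
clock: 17.98
tcp_pos: [665.2, 44.1, 25.9]
orientation: [0.0, 0.0, 1.0, -0.0]
contact_force: [-2.0, -0.1, 0.1]
finger_gap: 0.354
```

Call:
{"op": "servo_tool", "data": {
  "rows": [
    [[0.1,0,0,0,3],[0,0,0,0,3]]
  ]
}}

```text
clock: 18.15
tcp_pos: [666.3, 44.1, 25.9]
orientation: [0.0, 0.0, 1.0, -0.0]
contact_force: [-2.2, -0.1, 0.0]
finger_gap: 0.353
```

Call:
{"op": "servo_tool", "data": {
  "rows": [
    [[0.1,0,0,0,3],[0,0,0,0,3]]
  ]
}}

```text
clock: 18.32
tcp_pos: [667.3, 44.1, 25.9]
orientation: [0.0, 0.0, 1.0, 0.0]
contact_force: [-2.7, 0.0, 0.9]
finger_gap: 0.349
```

Still moving freely at friction level. I'll continue in 1 mm steps.

Call:
{"op": "servo_tool", "data": {
  "rows": [
    [[0.1,0,0,0,3],[0,0,0,0,3]]
  ]
}}

```text
clock: 18.48
tcp_pos: [668.3, 44.1, 25.9]
orientation: [0.0, 0.0, 1.0, 0.0]
contact_force: [-2.5, 0.5, 1.0]
finger_gap: 0.351
```

Call:
{"op": "servo_tool", "data": {
  "rows": [
    [[0.1,0,0,0,3],[0,0,0,0,3]]
  ]
}}

```text
clock: 18.65
tcp_pos: [668.7, 44.1, 25.8]
orientation: [-0.001, 0.0, 1.0, -0.0]
contact_force: [-5.3, 1.0, 2.4]
finger_gap: 0.352
```

```bash
cat > st.py <<'E'
from h import *
O=np.array([639.5,32.3]); ex=np.array([.9853,.1706]); ey=np.array([-.1706,.9853])
o=bot.observe(); T=np.array(o['tcp_pos']); print(T.round(1),np.round(o['contact_force'],1))
p,d=bot.camera('scene'); X=cloud('scene',d)
s=(X[...,2]>98)&(X[...,2]<110)&(X[...,0]>T[0]+21)&(X[...,0]<760)&(X[...,1]>10)&(X[...,1]<80); w=X[s]; c,r=cv2.minEnclosingCircle(w[:,:2].astype(np.float32)); print('pipe top',c,r,'fixture',(np.array(c)-O)@ex,(np.array(c)-O)@ey)
cv2.imwrite('pics/s_c.png',cv2.resize(p[215:290,190:290],None,fx=8,fy=8,interpolation=cv2.INTER_CUBIC)[...,::-1])
E
python3 st.py
```

```text
[668.7  44.1  25.8] [-5.3  1.   2.4]
pipe top (704.9056396484375, 48.627471923828125) 20.383180618286133 fixture 67.22964345581055 4.929255962524416
```

View pics/s_c.png

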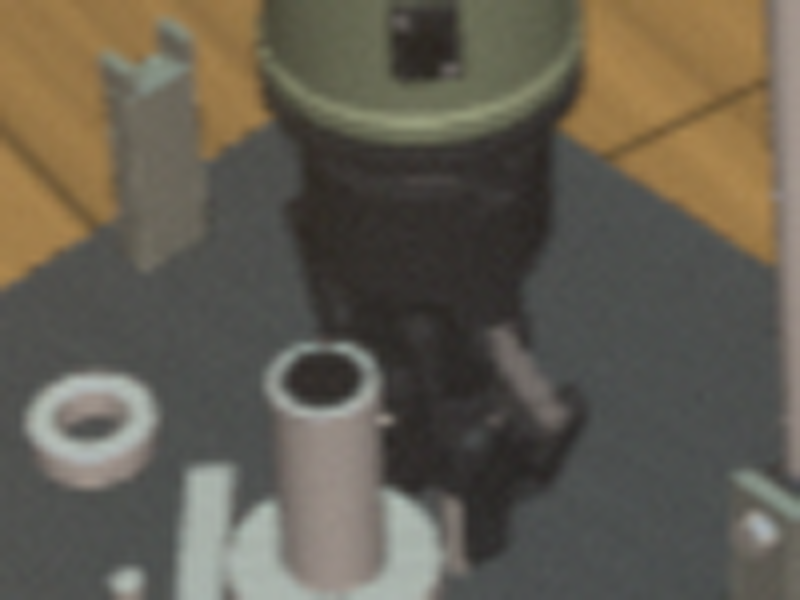

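Call:
{"op": "servo_tool", "data": {
  "rows": [
    [[0.05,0,0,0,3],[0,0,0,0,3]]
  ]
}}

```text
clock: 18.87
tcp_pos: [668.8, 44.1, 25.7]
orientation: [-0.001, 0.0, 1.0, -0.0]
contact_force: [-8.4, 0.4, 3.7]
finger_gap: 0.351
```

Call:
{"op": "servo_tool", "data": {
  "rows": [
    [[0.05,0,0,0,3],[0,0,0,0,3]]
  ]
}}

```text
clock: 19.03
tcp_pos: [668.9, 44.2, 25.7]
orientation: [-0.001, 0.0, 1.0, -0.0]
contact_force: [-10.8, -0.1, 4.8]
finger_gap: 0.351
```

Firm stop: the reaction rose to 11 N with no sideways part, so both faces are loaded. Backing straight off.

Call:
{"op": "servo_tool", "data": {
  "rows": [
    [[-0.2,0,0,0,3],[-0.4,0,0,0,3],[-0.8,0,0,0,3],[-1.5,0,0,0,3],[-2,0,0,0,3],[-2,0,0,0,3],[-1,0,0.5,0,3],[0,0,2,0,3]]
  ]
}}

```text
clock: 19.7
tcp_pos: [587.3, 44.0, 49.0]
orientation: [-0.002, 0.0, 1.0, -0.0]
contact_force: [0.2, -1.2, 0.3]
finger_gap: 0.352
```

Call:
{"op": "servo_tool", "data": {
  "rows": [
    [[0,0,3,0,3],[0,-0.5,3,0,3],[-0.5,-1,3,0,3],[-1.5,-1,3,0,3],[-2,-1.5,3,0,3],[-2,-2,3,0,3],[-2,-2,2,0,3],[-1,-1,1,0,3]]
  ]
}}

```text
clock: 20.37
tcp_pos: [499.5, -48.3, 263.6]
orientation: [0.002, 0.002, 1.0, -0.0]
contact_force: [0.7, -1.4, 0.5]
finger_gap: 0.352
```

```bash
python3 - <<'E'
from h import *
O=np.array([639.5,32.3]); ex=np.array([.9853,.1706]); ey=np.array([-.1706,.9853])
o=bot.observe(); print(np.round(o['clock'],2),np.round(o['tcp_pos']),np.round(o['contact_force'],1))
for n in('scene','top','wrist'):
    C=cal(n); p,d=bot.camera(n); X=cloud(n,d,C)
    for lo,hi,R,nm in((98,111,30,'pipe'),(24,32,48,'flange')):
        s=(X[...,2]>lo)&(X[...,2]<hi)&(np.hypot(X[...,0]-708.5,X[...,1]-44)<R); w=X[s]
        if len(w)>15:
            c,r=cv2.minEnclosingCircle(w[:,:2].astype(np.float32)); c=np.array(c); print(n,nm,len(w),c.round(1),round(r,1),'fixture',((c-O)@ex).round(1),((c-O)@ey).round(1),'med z',np.median(w[:,2]).round(1))
    if n=='scene': cv2.imwrite('pics/s_e.png',cv2.resize(p[170:330,150:360],None,fx=3.7,fy=3.7)[...,::-1])
    if n=='top': cv2.imwrite('pics/t_e.png',cv2.resize(p[115:245,195:355],None,fx=5,fy=4.6,interpolation=cv2.INTER_CUBIC)[...,::-1])
E
```

```text
20.37 [499. -48. 264.] [ 0.7 -1.4  0.5]
scene pipe 132 [706.9  46.6] 18.5 fixture 68.8 2.6 med z 104.9
scene flange 231 [716.1  46.6] 43.0 fixture 77.9 1.0 med z 28.3
top pipe 100 [710.6  43.5] 16.9 fixture 71.9 -1.1 med z 104.5
top flange 146 [716.3  49.2] 40.9 fixture 78.5 3.6 med z 28.0
wrist flange 64 [718.2   9.4] 12.1 fixture 73.7 -36.0 med z 27.8
```

View pics/s_e.png

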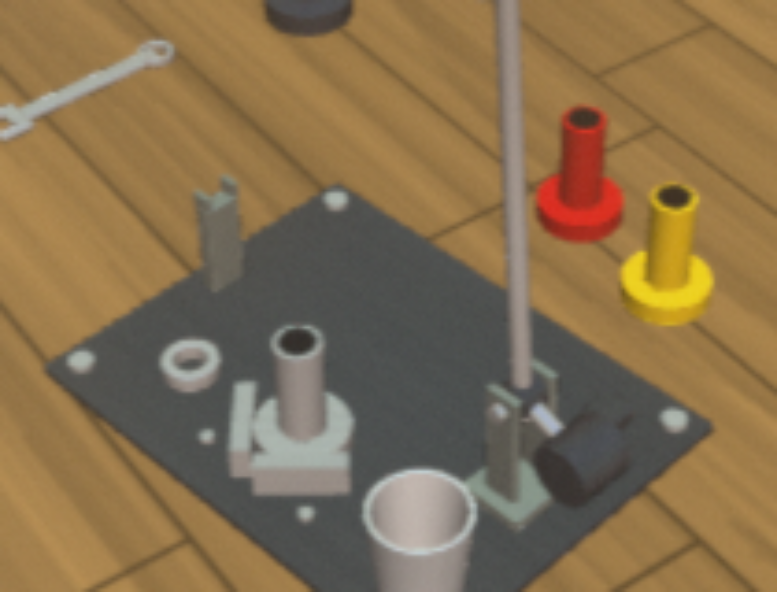

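View pics/t_e.png

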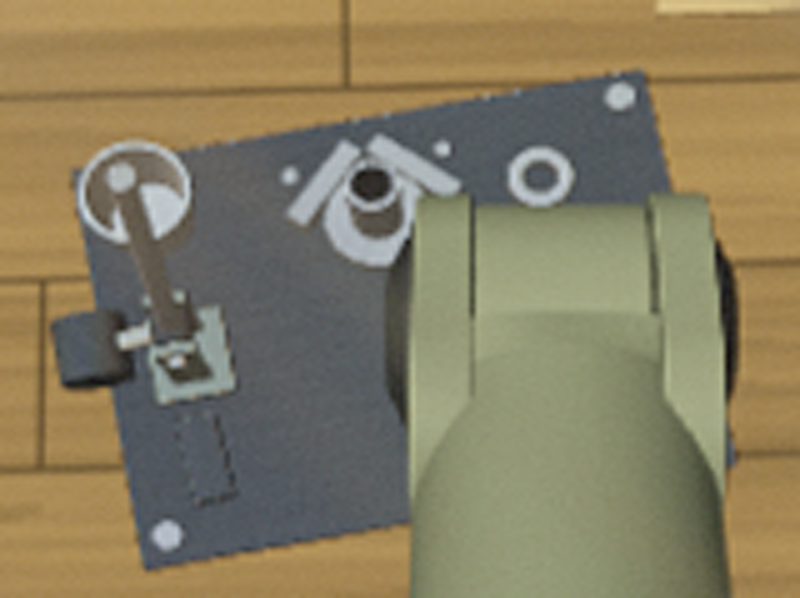

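Scene and top show the stub upright in the V, the bar raised, and collar, spacer and cup in place. I'll take one closer wrist look at both V contacts from above, staying clear.

Call:
{"op": "servo_tool", "data": {
  "rows": [
    [[3.3,0.2,0.5,0,3],[3.3,0.2,0.5,0,3],[3.3,0.2,0.5,0,3],[3.3,0.3,0.5,0,3],[3.3,0.3,0.5,0,3],[3.3,0.3,0.5,0,3],[3.3,0.3,0,0,3],[3.0,0.2,0,0,3]]
  ]
}}

```text
clock: 21.18
tcp_pos: [764.0, -24.0, 289.2]
orientation: [-0.0, -0.0, 1.0, 0.0]
contact_force: [0.6, -0.2, 0.5]
finger_gap: 0.351
```

Call:
{"op": "servo_tool", "data": {
  "rows": [
    [[1.5,1,0,0,3],[1,1,0,0,3],[0,0,0,0,3],[0,0,0,0,3]]
  ]
}}

```text
clock: 21.52
tcp_pos: [787.2, -4.3, 288.5]
orientation: [-0.001, -0.0, 1.0, 0.0]
contact_force: [-0.2, 0.0, 0.6]
finger_gap: 0.351
```

```bash
python3 - <<'E'
from h import *
o=bot.observe(); print(np.round(o['clock'],2),np.round(o['tcp_pos']),np.round(o['contact_force'],1))
C=cal('wrist'); p,d=bot.camera('wrist'); X=cloud('wrist',d,C); np.save('fX.npy',X); np.save('fp.npy',p)
cv2.imwrite('pics/w_f.png',p[...,::-1])
s=(X[...,2]>98)&(X[...,2]<111)&(np.hypot(X[...,0]-708.5,X[...,1]-44)<30); w=X[s]; print('pipe',cv2.minEnclosingCircle(w[:,:2].astype(np.float32)),np.median(w[:,2]))
a=bot.observe()
E
```

```text
21.52 [787.  -4. 289.] [-0.2  0.   0.6]
pipe ((708.653076171875, 44.897098541259766), 16.89187240600586) 104.77293683702878
```

View pics/w_f.png

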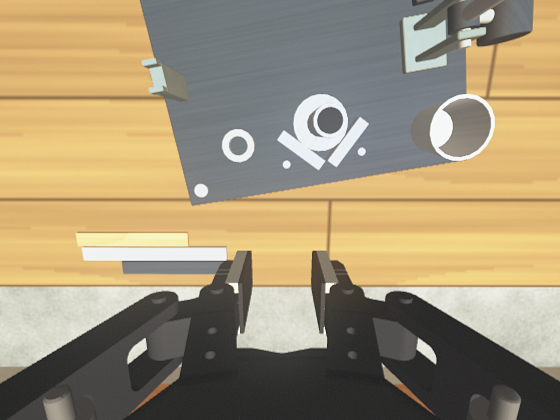

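```bash
python3 - <<'E'
from h import *
X=np.load('fX.npy'); p=np.load('fp.npy')
cv2.imwrite('pics/w_fc.png',cv2.resize(p[85:180,265:385],None,fx=6,fy=6,interpolation=cv2.INTER_CUBIC)[...,::-1])
O=np.array([639.5,32.3]); ex=np.array([.9853,.1706]); ey=np.array([-.1706,.9853]); c=np.array([708.65,44.9]); cf=np.array([(c-O)@ex,(c-O)@ey]); print('stub fixture',cf)
s=(X[...,2]>32.5)&(X[...,2]<41)&(np.hypot(X[...,0]-735,X[...,1]-48)<65); w=X[s]; F=np.c_[(w[:,:2]-O)@ex,(w[:,:2]-O)@ey]-cf
F=F[F[:,0]>0]
for sg in(1,-1):
    f=F[(F[:,1]*sg>6)]; e=(f[:,0]+sg*f[:,1])/2**.5; al=(f[:,0]-sg*f[:,1])/2**.5
    k=(abs(al)<25)&(e>25)&(e<52); print(sg,k.sum(),np.percentile(e[k],[2,5,50,95]).round(1))
E
```

```text
stub fixture [70.283055  0.61779 ]
1 483 [33.8 34.  40.6 46.9]
-1 459 [33.5 33.9 40.1 46.5]
```

View pics/w_fc.png

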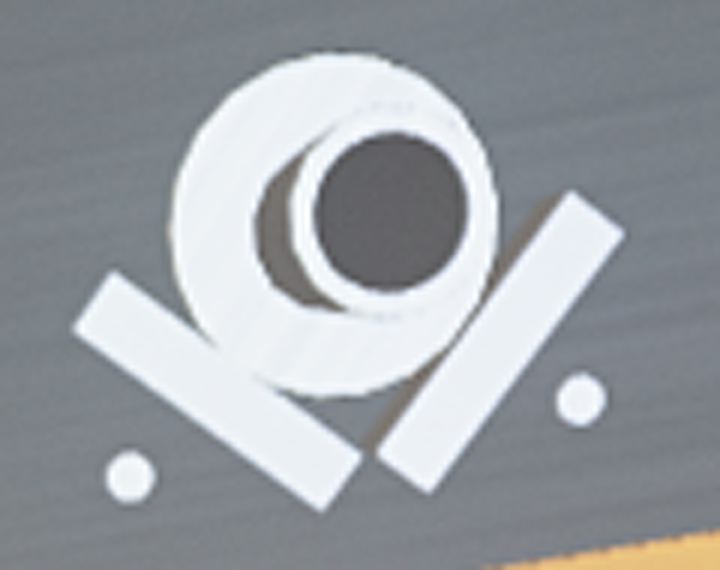

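The crop shows the flange rim touching both V faces, near (225,350) and (470,310). Measured face distances are 33.9 and 34.0 mm against the 34 mm radius. I'll check the bar once more and hand in.

```bash
python3 ang.py fin; python3 -c "
from plant import bot
o=bot.observe();print(o['clock'],o['qd'].round(3) if hasattr(o['qd'],'round') else o['qd']);print(bot.finish_job())"
```

```text
{'clock': np.float64(21.567), 'tcp_pos': array([786.905,  -5.22 , 289.327]), 'contact_force': array([ 0.141, -0.296,  0.436]), 'finger_gap': np.float64(0.353)}
top 103 angle 1.485
scene 414 angle 1.538
21.6667 [ 0.005 -0.009  0.001 -0.002 -0.001  0.002 -0.   ]
the job is handed in; nothing more can be done
None
```

The bar is raised and staying up by itself, and the stub is home in the V stop. However, the stub tipped once on the way, which you had asked me to avoid. I handed the job in at 21.7 s.

- **Barrier:** I set the partly shut fingers around the long bar near its free end and lifted it from below. When I first shut them, they pressed lightly on the bar's sides, so I eased them open to about 11 mm. The bar still pressed against the fingers on the way up, with side forces of up to 9 N. It then stood at its stop on its own, and the last readings were 1.49 and 1.54 rad. The fingers and hand stayed well away from the counterweight.
- **Stub:** My first push caught the top of the pipe with the gripper's palm, and the stub leaned forward by an estimated 10°. I backed off and it settled upright. I then pushed low on the flange at about 3 N until it stopped firmly at 11 N with no sideways force.
- **Final checks:**
  - Seating: the close wrist view puts the stub's centre 33.9 and 34.0 mm from the two V faces, against a flange radius of 34 mm. Its fixture position is (70.3, 0.6) against (70, 0).
  - Disagreement: the scene and top cameras put the stub 1 to 3 mm off that, which is about their calibration error.
  - Surroundings: the things on the plate look unmoved in the last views. The red and yellow look-alikes also looked in place when last seen, and I made no contact with any of them. The arm ended clear, with contact force near zero.

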